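Seat the double lid on its tin and hold up the outer lid alone

TASK

At the second-hand counter, take the double lid off its hook, both lids together (the inner lid's handle carries both), lower it onto the slim open tin so that both lids sit fully home, and let go. Then lift the outer lid off alone, leaving the inner lid seated in the upright tin, and finish still holding the outer lid in the gripper, still and level, at least 10 cm above where it sat on the tin. Do not shift the tin noticeably or disturb the other things on the table.

Things in the scene. Friction and masses are not known exactly. Their poses are not given: they have to be found in the camera images.
- inner_handle (a point): Centre of the inner lid's upright steel handle, a hoop with a peaked top, the place to grip both lids: 26 mm wide along y, 8 mm thick along x, 14 mm wide inside, z up. From this point: hoop's top +17 mm, its straight sides end at +8 mm, top face of the nested outer lid -14 mm. At the start the hook's wire passes through the hoop along x, and both lids hang from it.
- inner_flange (a point): Same loose inner lid (90 g): centre of its flange's underside, 20 mm below the handle's centre, z up. The flange is 55 mm across, 3 mm thick, and rests on the tin's rim; the white plug below it is 42 mm across, 14 mm deep, tapered at the foot. The outer lid lies loose on the flange, so the handle carries both lids.
- outer_mid (a point): Loose outer lid (100 g steel), centre, half-way up: a cap 64 mm across, 26 mm high, skirt 3 mm thick, 33 mm hole in its top through which the inner handle stands, 31 mm above the cap's top. z up. Lies loose on the inner flange; nested, this point is 27 mm below the handle's centre. Can be gripped from above across the skirt at any yaw, the handle between the fingers.
- tin_mouth (a point): Centre of the mouth, at rim height, of the loose slim open steel tin (500 g, 52 mm across outside, 46 mm inside, 90 mm high), z up. With the lids home, the inner flange's underside is at this point, the handle's centre 20 mm above, the outer lid's centre 7 mm below; its skirt overlaps the tin's outside by 20 mm.
- hook (a point): Point on the axis of the hook's level wire (5 mm thick) where the hoop hangs, 215 mm above the table, z up. The wire runs along x: free end towards -x, turning up from -24 mm to its tip at -29 mm, 9 mm above the axis. Lift the hoop about 12 mm, then draw it off towards -x. At +90 mm stands the fixed stand's post, 14 mm thick, no taller than 225 mm; foot 150 x 100 x 12 mm.
- wide_tin: Bystander, to be left alone: a small open metal pot with two side handles, 92 mm across and 75 mm high; the lids do not fit it. Origin: centre of its underside.
- mug: Bystander, to be left alone: a white mug with a handle, 76 mm across, 85 mm high. Origin: centre of its underside.
- jar: Bystander, to be left alone: a closed glass jar, 72 mm across, 100 mm high. Origin: centre of its underside.
- cleaner: Bystander, to be left alone: a white plastic bottle, 60 mm across, 170 mm high. Origin: centre of its underside.
- tape: Bystander, to be left alone: a roll of paper tape lying flat, 70 mm across, 24 mm high. Origin: centre of its underside.
- screwdriver: Bystander, to be left alone: a screwdriver lying on the table, roughly 200 mm long. Its x axis runs along it towards the tip.
- bowl: Bystander, to be left alone: a bowl, 100 mm across, 50 mm high. Origin: centre of its underside.
Things that resemble listed ones, but are neither listed nor needed, are in the scene too. There is more than one size of the part that bears hook; the job needs the middle-sized.

How it is judged:
By the outcome, as a careful person would: the job done as asked, in the order asked, and still so for the second after the job is handed in, while the arm keeps its last pose, push and grip.
It also fails if it takes over 58 s, if anything falls off the work surface, if the arm or the gripper's body presses on something with over 40 N, if the wrist force passes 120 N, or if a joint passes its speed limit or range.

ROBOT

A 6-joint arm with a two-finger parallel gripper is mounted at the origin on the work surface. World frame = base frame: x ahead of the robot, y to its left, z up, the work surface at z = 0. Lengths are in mm, angles in rad, forces in N, time in s.
With the tool pointing down it reaches from about 350 to 775 mm from the base axis. Payload 7.3 kg.
Tool frame: the origin (TCP) lies at the very end of the fingers, on their centre line; the grasp point (between the pads) lies 19 mm behind it (pinch_z is the distance from the TCP to the grasp point, in mm); z points along the fingers, y is the direction in which the jaws open and shut (so a half turn about z gives the same grasp; the last joint's range is limited). The gripper opens to 92 mm and grips with 3 to 60 N. Pads are 19 mm wide; open, the fingers measure 130 mm over their backs; the gripper's body (75 mm by 190 mm) begins 47 mm behind the grasp point.
Start: joints at [1.188, 0.342, 1.524, -0, 1.275, -0.146], TCP at [123.145, 510.373, 226.741] pointing down, gripper open.
Joint ranges: [-2.53, 2.53], [-0.77, 2.02], [0.04, 2.7], [-1, 4.14], [0.28, 2.66], [-3.11, 3.11]. Speed limits (rad/s): [2.57, 2.57, 3.14, 3.14, 3.14, 3.14].

INTERFACE

Orientations are given as [roll, pitch, yaw] about the fixed x, y, z axes, in that order (R = Rz(yaw) Ry(pitch) Rx(roll)).
In Python, from plant import * gives the robot as it stands.
- The arm moves only by the tool step_arm, never from a script. Its argument "moves" is one flat list of numbers, 7 for each row, row after row: the shift along the tool's x, y, z scaled (see below), then the turn, a rotation vector about the tool's x, y, z scaled (see below), then the closure, from -1 (fully open) to 1 (shut). A call has 1 to 8 rows; each row shifts and turns the pose as measured when the row begins, along the tool's axes as they then stand; what a row does not reach is not made up. The controller multiplies each number of a shift by 2 cm and each number of a turn by 4 degrees. A row lasts 1/12 s, in which the tool goes at most 41.7 mm and 7.16 degrees, less where a joint would pass 70% of its speed; a pose out of reach is approached as far as the arm can. A call with a number of a shift or a turn outside -1 to 1 is refused whole. A call with a gripper value outside its range is refused whole. The fingers move at their own pace and stop on an object; the grip force is fixed at half the most. Time passes only in rows, so rows that do not move let the fingers close. It gives the time, the measured TCP pose, the force and the opening at its end, in the units of the state.
- get_obs(): the state, without advancing time (a new reading comes with each control period).
- capture(name): name is "scene" or "top"; returns the picture (400x640x3 uint8, red, green, blue); there is no depth.
- get_calibration(name): a dict with "mtx" (3x3 intrinsics, pixels), "k1" (the pictures are not rectified: a ray, as slopes to the right and down, at radius r is drawn at 1 + k1 r^2 times it, then the intrinsics apply), "eye" and "orientation" of the camera in the world. Camera axes: x right, y down, z forward; pixel columns grow to the right and rows downward; lengths in mm; the calibration is good to about 2 mm. A picture is of the moment at which its call begins. get_calibration takes no time and is no camera call.
- close_job(): hands the job in, once; it reports no verdict.
The state is a dict: "time": time; "joint_positions": joint angles; "dq": joint speeds; "tau": joint torques, N m; "tool_pos": TCP position; "tcp_rot": TCP orientation; "contact_force": force on the tool from outside, world axes, zero at the start; "moment": the same for the moment, N m; "grip_width": finger opening in mm.
Only numpy, scipy, OpenCV 4.12 (cv2) and the standard library are available. Lean on these libraries where they do the work, as an engineer would, in place of code of your own. Each camera call takes 0.05 s, during which the arm holds its last target.

## Working session

There is one attempt and no reset: what is moved stays moved. The work goes in short steps, Python scripts to look and compute and a tool call to move; the robot and the scene stay as the last step left them, time stands still between calls to the robot, and variables do not carry over. Pictures are saved under pics/ and viewed, and the job is handed in when it is done.

Besides the shell and the picture viewer there is one more tool, called after "Request:" as name(argument=value, ...) on one line, values as JSON. step_arm: Moves the arm, as the interface text tells. Shifts and turns lie within -1 to 1; 1 stands for 2 cm of shift or 4 degrees of turn. Its arguments: {"type":"object","properties":{"moves":{"type":"array"}},"required":["moves"]}

```bash
mkdir -p pics; ls
python3 - <<'E'
from plant import *
import cv2
print(get_obs())
for n in("scene","top"):
    print(n,get_calibration(n))
    cv2.imwrite(f"pics/{n}0.png",capture(n)[:,:,::-1])
E
```

```text
pics
{'time': 0.0, 'joint_positions': array([ 1.18795256e+00,  3.42716499e-01,  1.52499369e+00, -2.45972763e-05,
        1.27536981e+00, -1.45991741e-01]), 'dq': array([ 0.00016972, -0.0001756 , -0.00077469,  0.00080135, -0.00010146,
       -0.0010474 ]), 'tau': array([-2.60759180e-04, -4.31247175e+01, -2.44218546e+01,  7.16391834e-02,
        5.61482913e-02, -1.25706447e-04]), 'tool_pos': array([123.02269628, 509.98281375, 226.05632192]), 'tcp_rot': array([-3.14011771e+00, -1.93098966e-04,  2.90474766e+00]), 'contact_force': array([-0.09554576, -0.29618009, -0.44914325]), 'moment': array([-0.00961963,  0.04031518, -0.07816587]), 'grip_width': 91.95032074112223}
scene {'mtx': array([[388.45591001,   0.        , 317.08711936],
       [  0.        , 388.45591001, 198.0737876 ],
       [  0.        ,   0.        ,   1.        ]]), 'k1': -0.03848970264679375, 'eye': array([909.71155264, 535.92921638, 916.61822113]), 'orientation': array([-2.43057563, -0.0043887 ,  2.51386986])}
top {'mtx': array([[413.7637338 ,   0.        , 325.54071528],
       [  0.        , 413.7637338 , 200.76945709],
       [  0.        ,   0.        ,   1.        ]]), 'k1': -0.005741554872775534, 'eye': array([ 435.978154  ,   11.19368189, 1203.61685465]), 'orientation': array([-3.05072556e+00,  2.23328748e-03, -1.56630613e+00])}
```

View pics/scene0.png

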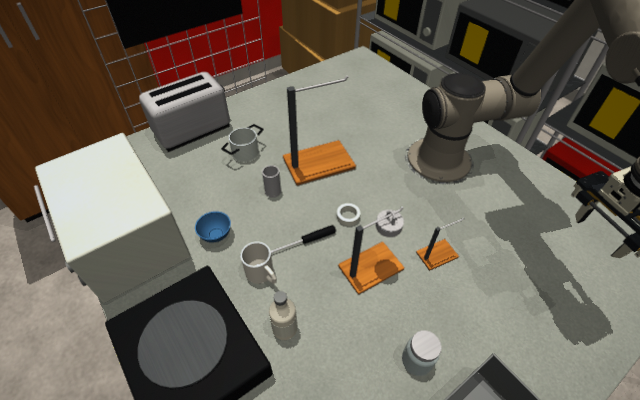

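View pics/top0.png

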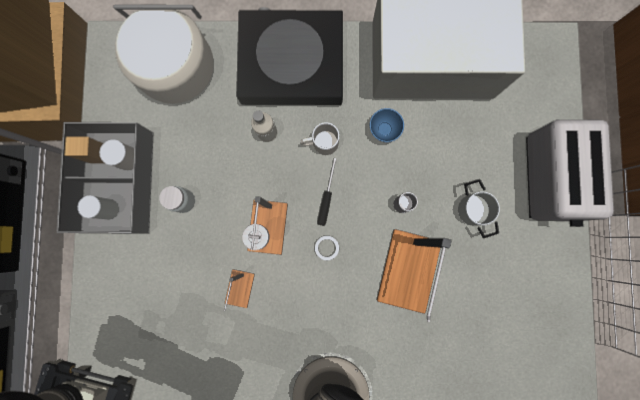

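Both views show the lids on the middle hook (scene ~(390,222), top ~(256,237)). The slim tin is at scene (272,180) and top (405,202). Next I'll zoom in on both.

```bash
cat > h.py <<'E'
import numpy as np, cv2
from plant import *
from scipy.spatial.transform import Rotation as R
from scipy.optimize import least_squares
def cam(n):
    c=get_calibration(n); return c, R.from_euler('xyz',c['orientation']).as_matrix()
def proj(n,P):
    c,M=cam(n); p=(np.atleast_2d(P)-c['eye'])@M
    s=p[:,:2]/p[:,2:]; r2=(s**2).sum(1,keepdims=True)
    s=s*(1+c['k1']*r2); return s@c['mtx'][:2,:2].T+c['mtx'][:2,2]
def tri(a,b,z=None):
    f=lambda P: np.r_[(proj('scene',P)[0]-a),(proj('top',P)[0]-b)]
    r=least_squares(f,[450,0,100]); return r.x,f(r.x)
def onz(n,uv,z):
    f=lambda q: proj(n,[q[0],q[1],z])[0]-uv
    return least_squares(f,[450,0]).x
def crop(n,u0,v0,w,h,s,out,im=None):
    im=capture(n) if im is None else im
    c=cv2.resize(im[v0:v0+h,u0:u0+w,::-1],None,fx=s,fy=s,interpolation=cv2.INTER_CUBIC)
    cv2.imwrite(out,c)
E
python3 - <<'E'
from h import *
a=cv2.imread('pics/scene0.png')[:,:,::-1];b=cv2.imread('pics/top0.png')[:,:,::-1]
A=cv2.resize(a[195:295,335:435],None,fx=5,fy=5,interpolation=cv2.INTER_CUBIC)
B=cv2.resize(a[155:205,245:300],None,fx=5,fy=5,interpolation=cv2.INTER_CUBIC)
C=cv2.resize(b[185:265,230:300],None,fx=6,fy=6,interpolation=cv2.INTER_CUBIC)
D=cv2.resize(b[185:220,385:425],None,fx=7,fy=7,interpolation=cv2.INTER_CUBIC)
def pad(x,y):
    o=np.zeros((max(x.shape[0],y.shape[0]),x.shape[1]+y.shape[1]+5,3),np.uint8);o[:x.shape[0],:x.shape[1]]=x;o[:y.shape[0],x.shape[1]+5:]=y;return o
cv2.imwrite('pics/za.png',pad(A,B)[:,:,::-1]);cv2.imwrite('pics/zb.png',pad(C,D)[:,:,::-1])
E
```

```text
(no output)
```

View pics/za.png

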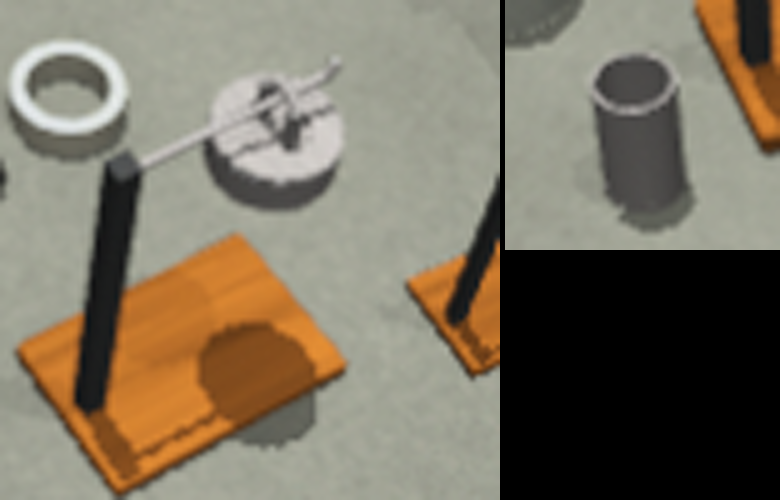

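View pics/zb.png

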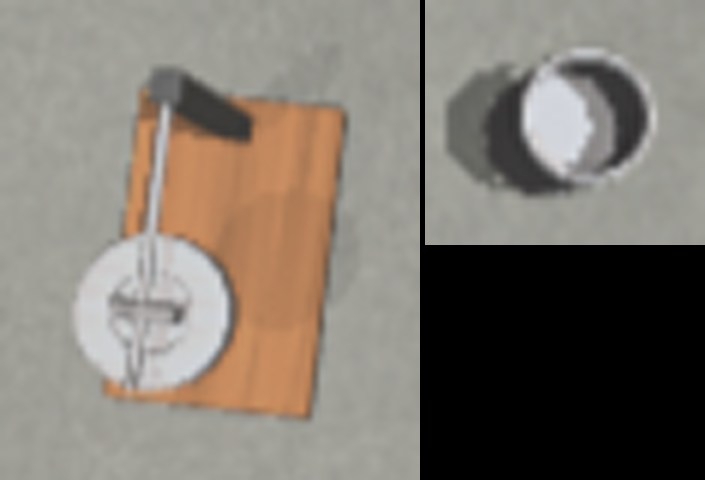

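Run:
```python
from h import *
f=lambda x,y,s,u,v:np.array([(x+.5)/s-.5+u,(y+.5)/s-.5+v])
S=lambda x,y:f(x,y,5,335,195); T=lambda x,y:f(x,y,6,230,185)
# wire tip, wire root at post
for n,a,b in [('tip',S(336,62),T(132,385)),('posttop',S(123,165),T(167,86)),('wireroot',S(140,165),T(164,107)),('capc',S(276,128),T(151,311))]:
    print(n,tri(a,b))
# tin rim (off 505 in composite)
a=f(635-505,83,5,245,155); b=f(588-425,117,7,385,185)
print('tin',tri(a,b), onz('top',b,90),onz('scene',a,90), a,b)
# foot corners top z=12
for p in [(142,93),(345,108),(312,418),(107,395)]: print(onz('top',T(*p),12))
for p in [(235,235),(18,352),(345,368),(122,490)]: print('s',onz('scene',S(*p),12))
# big stand post
print('big post',tri([291,90],[447,243]))
```

```text
tip (array([410.5633644 , 188.66824587, 218.94334225]), array([-0.22622793, -0.00750811, -0.16619455,  0.15810076]))
posttop (array([529.40607364, 176.67345852, 219.40573511]), array([ 0.00500063,  0.0003438 ,  0.00371648, -0.00389093]))
wireroot (array([521.10468109, 178.69332653, 215.07123283]), array([-0.1404725 , -0.00927776, -0.10449699,  0.10858649]))
capc (array([440.11459905, 186.62488083, 188.8198253 ]), array([-0.0330334 , -0.00143103, -0.02444865,  0.0238782 ]))
tin (array([ 537.27541199, -209.03165405,   85.67890053]), array([-0.0534835 , -0.00805148, -0.02964915,  0.03883705])) [ 536.98957162 -208.26196042] [ 539.10018562 -205.03538169] [270.6 171.2] [407.85714286 201.28571429]
[545.64015102 223.55652597]
[538.80000987 125.5165651 ]
[390.45289233 139.34156687]
[400.87601367 237.33964216]
s [396.5859857  144.15239312]
s [542.00341768 132.29213892]
s [406.55512555 242.63054498]
s [548.91498123 227.31461671]
big post (array([ 426.7828569 , -248.96117244,  304.43436674]), array([-0.42033754, -0.06091167, -0.20554636,  0.26374438]))
```

```bash
cat >> h.py <<'E'
def go(target,yaw=None,n=None):
    o=get_obs(); M=R.from_euler('xyz',o['tcp_rot']).as_matrix()
    d=M.T@(np.array(target)-o['tool_pos'])/20
    print('t',round(o['time'],2),'pos',o['tool_pos'].round(1),'rot',o['tcp_rot'].round(4),'w',round(o['grip_width'],1))
    k=n or int(np.ceil(np.abs(d).max())); print('rows',k,'shift',(d/k).round(3),'tot',d.round(3))
    if yaw is not None:
        D=R.from_euler('xyz',[np.pi,0,yaw]).as_matrix()
        r=np.degrees(R.from_matrix(M.T@D).as_rotvec())/4; print('turn tot',r.round(3))
E
python3 -c "
from h import *
go([440,187,285],3.047)"
```

```text
t 0.1 pos [123.  510.  226.1] rot [-3.1402e+00 -2.0000e-04  2.9048e+00] w 91.5
rows 20 shift [-0.96  -0.599 -0.147] tot [-19.197 -11.985  -2.932]
turn tot [-0.02  -0.005 -2.037]
```

Request:
step_arm(moves=[-0.6, -0.35, -0.5, 0, 0, 0, -1, -0.96, -0.6, -0.4, 0, 0, 0, -1, -0.96, -0.6, -0.4, 0, 0, 0, -1, -0.96, -0.6, -0.4, 0, 0, 0, -1, -0.96, -0.6, -0.4, 0, 0, 0, -1, -0.96, -0.6, -0.4, 0, 0, 0, -1, -0.96, -0.6, -0.4, 0, 0, 0, -1, -0.96, -0.6, -0.2, 0, 0, 0, -1])

```text
time: 0.77
tool_pos: [244.6, 382.9, 285.9]
tcp_rot: [-3.13, -0.004, 2.912]
contact_force: [0.1, 0.7, 0.3]
grip_width: 91.8
```

```bash
python3 -c "
from h import *
go([440,187,290],3.047)"
```

```text
t 0.77 pos [244.6 382.9 285.9] rot [-3.1302 -0.0042  2.9123] w 91.8
rows 12 shift [-0.978 -0.61  -0.014] tot [-11.738  -7.321  -0.168]
turn tot [-0.159 -0.071 -1.929]
```

Request:
step_arm(moves=[-0.96, -0.6, 0, 0, 0, 0, -1, -0.96, -0.6, 0, 0, 0, 0, -1, -0.96, -0.6, 0, 0, 0, 0, -1, -0.96, -0.6, 0, 0, 0, 0, -1, -0.96, -0.6, 0, 0, 0, 0, -1, -0.96, -0.6, 0, 0, 0, 0, -1, -0.96, -0.6, 0, 0, 0, 0, -1, -0.96, -0.6, 0, 0, 0, 0, -1])

```text
time: 1.43
tool_pos: [376.8, 246.7, 285.9]
tcp_rot: [-3.129, -0.006, 2.913]
contact_force: [-0.2, 1.0, 0.4]
grip_width: 91.7
```

```bash
python3 -c "
from h import *
go([440,187,285],3.047)"
```

```text
t 1.43 pos [376.8 246.7 285.9] rot [-3.129  -0.0061  2.9128] w 91.7
rows 4 shift [-0.938 -0.547  0.012] tot [-3.753 -2.188  0.048]
turn tot [-0.174 -0.099 -1.922]
```

Request:
step_arm(moves=[-0.95, -0.55, 0, 0, 0, 0, -1, -0.95, -0.55, 0, 0, 0, 0, -1, -0.9, -0.55, 0, 0, 0, 0, -1, -0.7, -0.4, 0, 0, 0, 0, -1, 0, 0, 0, -0.1, -0.1, -0.9, -1, 0, 0, 0, -0.1, 0, -0.9, -1, 0, 0, 0, 0, 0, 0, -1])

```text
time: 2.02
tool_pos: [440.4, 182.9, 282.9]
tcp_rot: [-3.14, -0.004, 3.037]
contact_force: [-0.2, -0.2, 0.3]
grip_width: 91.6
```

```bash
python3 -c "
from h import *
go([440,187,285],3.047)
a=capture('scene');b=capture('top')
cv2.imwrite('pics/s1.png',a[:,:,::-1]);cv2.imwrite('pics/t1.png',b[:,:,::-1])
crop('scene',320,110,160,120,5,'pics/s1z.png',a);crop('top',180,170,160,120,5,'pics/t1z.png',b)
"
```

```text
t 2.02 pos [440.4 182.9 282.9] rot [-3.1402 -0.0044  3.0369] w 91.6
rows 1 shift [ 0.043  0.2   -0.106] tot [ 0.043  0.2   -0.106]
turn tot [-0.019 -0.064 -0.145]
```

View pics/s1z.png

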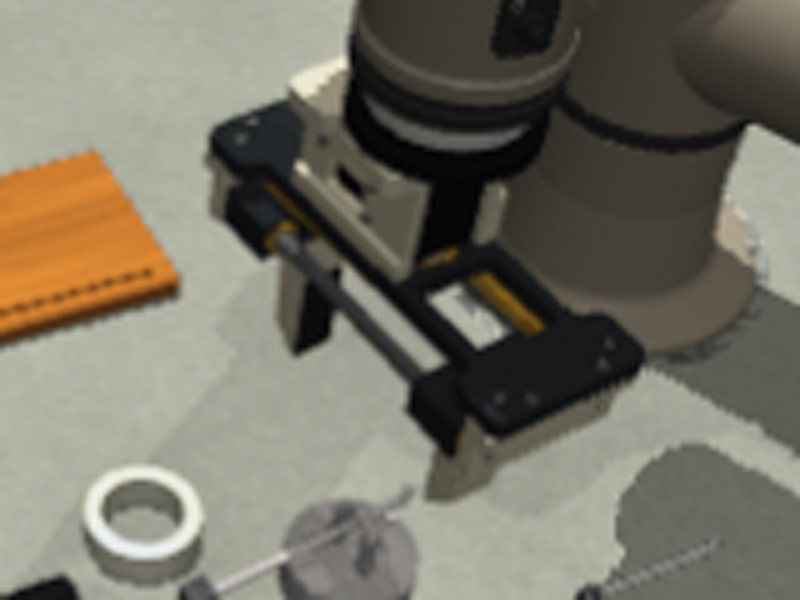

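View pics/t1z.png

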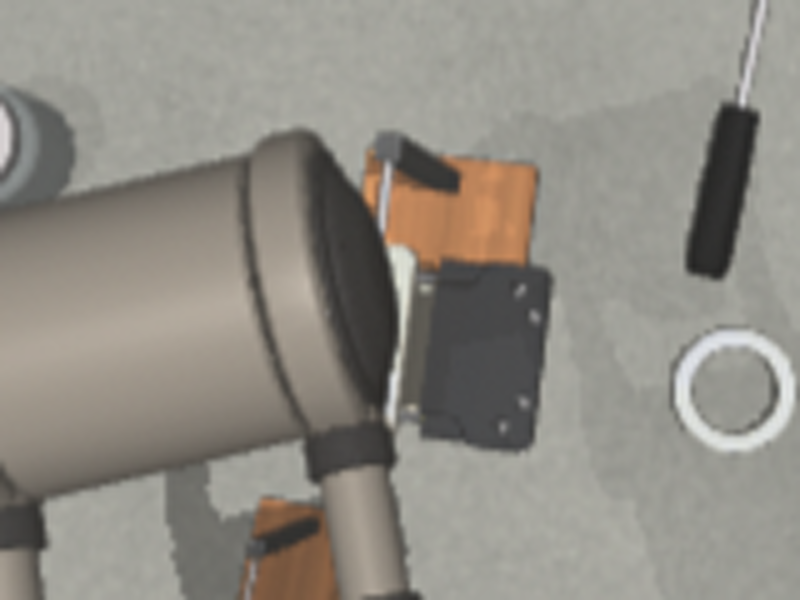

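```bash
python3 -c "
from h import *
o=get_obs();M=R.from_euler('xyz',o['tcp_rot']).as_matrix();p=o['tool_pos']
a=cv2.imread('pics/s1z.png')
for y in(-65,-46,46,65):
  for x in(-9.5,9.5):
    q=(proj('scene',p+M@[x,y,0])[0]-[320,110]+.5)*5-.5
    print(y,x,q.round(1)); cv2.circle(a,tuple(int(i) for i in q.round()),3,(0,0,255),-1)
cv2.imwrite('pics/s1zz.png',a[250:550,200:600].repeat(2,0).repeat(2,1))
"
```

```text
-65 -9.5 [273.2 331. ]
-65 9.5 [307.3 316.2]
-46 -9.5 [297.8 357.6]
-46 9.5 [332.  342.4]
46 -9.5 [425.4 496.3]
46 9.5 [460.8 479.1]
65 -9.5 [453.7 527.1]
65 9.5 [489.3 509.4]
```

View pics/s1zz.png

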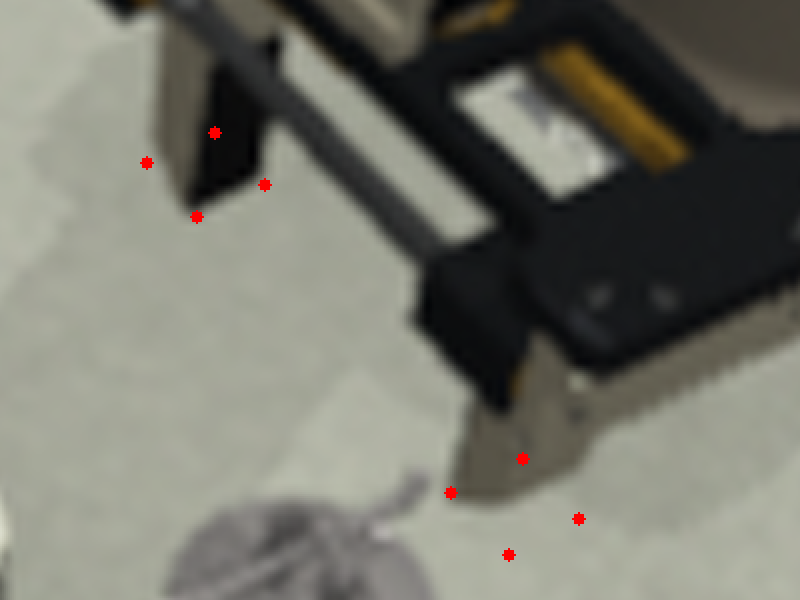

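```bash
python3 -c "
from h import *
f=lambda x,y,s,u,v:np.array([(x+.5)/s-.5+u,(y+.5)/s-.5+v])
S=lambda x,y:f(x,y,5,335,195);T=lambda x,y:f(x,y,6,230,185)
for n,a,b,z in [('tip',S(336,62),T(132,385),223),('post',S(123,165),T(167,86),225),('cap',S(276,128),T(151,311),192.5),('foot c',S(182,361),T(227,254),12)]:
  print(n,onz('scene',a,z),onz('top',b,z))
# overlay model on scene0 and top0
def model(h,yaw,zc):
  Z=R.from_euler('z',yaw).as_matrix(); t=np.linspace(0,2*np.pi,60); c=np.c_[np.cos(t),np.sin(t),0*t]
  h=np.array(h)
  P=[np.array([h[0],h[1],zc-14])+32*c, np.array([h[0],h[1],zc-40])+32*c,np.array([h[0],h[1],zc-14])+16.5*c]
  P.append(np.array([h[0],h[1],215])+np.array([[-29,0,9],[-24,0,0],[90,0,0]])@Z.T)
  P.append(np.array([h[0],h[1],zc])+np.array([[0,-13,-14],[0,-13,8],[0,0,17],[0,13,8],[0,13,-14]])@Z.T)
  return P
for n,u,v,h in [('scene',335,195,(441.5,189.5)),('top',215,185,(439,186))]:
  im=cv2.imread(f'pics/{n}0.png')[v:v+100,u:u+100]; im=cv2.resize(im,None,fx=7,fy=7,interpolation=cv2.INTER_CUBIC)[:560]
  for Q in model(h,-.095,206.5):
    q=((proj(n,Q)-[u,v]+.5)*7-.5); cv2.polylines(im,[q.round().astype(np.int32)],False,(0,0,255),1)
  cv2.imwrite(f'pics/ov_{n}.png',im)
"
```

```text
tip [413.05405886 191.01191479] [411.04014877 187.55275318]
post [532.46591285 179.54884483] [528.86569989 175.74152999]
cap [442.42887087 188.43992117] [440.15783231 185.93022546]
foot c [474.33749204 188.11662913] [468.30004654 181.20282224]
```

View pics/ov_scene.png

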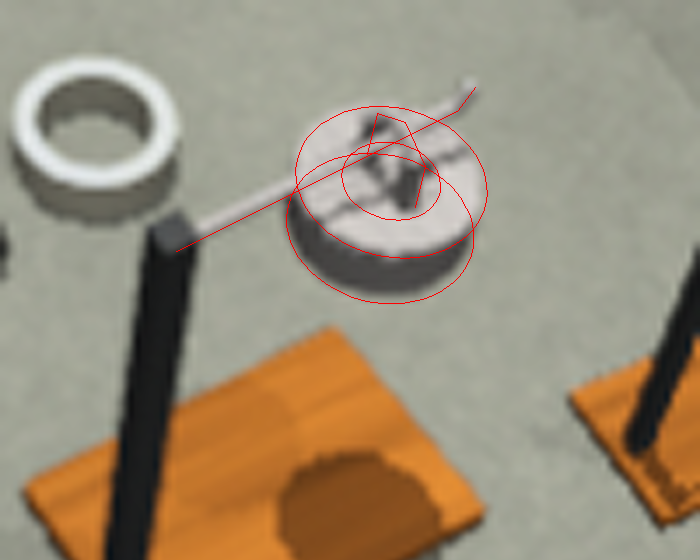

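View pics/ov_top.png

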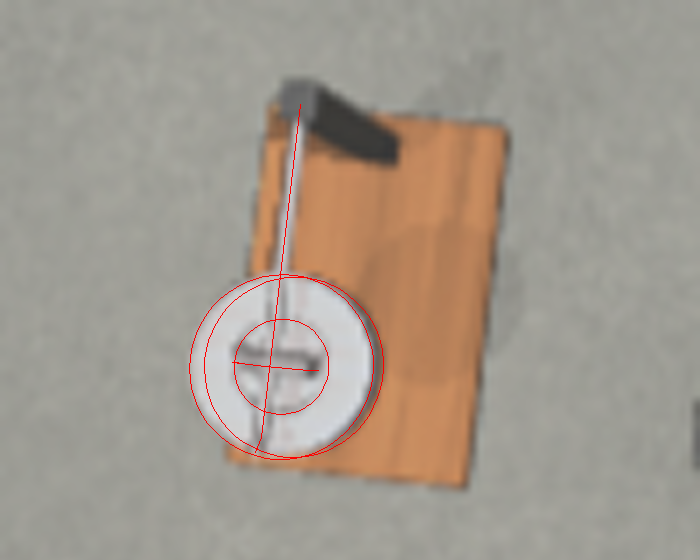

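```bash
python3 -c "
from h import *
go([442,187.5,205],3.047,4)"
```

```text
t 2.12 pos [440.2 183.4 283. ] rot [-3.1401 -0.0044  3.0335] w 92.2
rows 4 shift [-0.022  0.056  0.975] tot [-0.086  0.222  3.9  ]
turn tot [-0.022 -0.063 -0.194]
```

Request:
step_arm(moves=[-0.1, 0.2, 0, 0, -0.06, -0.2, -1, 0, 0, 0.8, 0, 0, 0, -1, 0, 0, 0.9, 0, 0, 0, -1, 0, 0, 0.9, 0, 0, 0, -1, 0, 0, 0.9, 0, 0, 0, -1, 0, 0, 0, 0, 0, 0, -1, 0, 0, 0, 0, 0, 0, -1])

```text
time: 2.7
tool_pos: [443.0, 191.0, 212.0]
tcp_rot: [-3.141, 0.004, 3.047]
contact_force: [0.5, 0.1, 1.2]
grip_width: 91.6
```

```bash
python3 -c "
from h import *
go([442,187.5,196.5],3.047,1)
a=capture('scene')
crop('scene',350,170,100,75,8,'pics/s2z.png',a)
"
```

```text
t 2.7 pos [443. 191. 212.] rot [-3.1414  0.0045  3.0468] w 91.6
rows 1 shift [ 0.039 -0.178  0.773] tot [ 0.039 -0.178  0.773]
turn tot [-0.003  0.064 -0.004]
```

View pics/s2z.png

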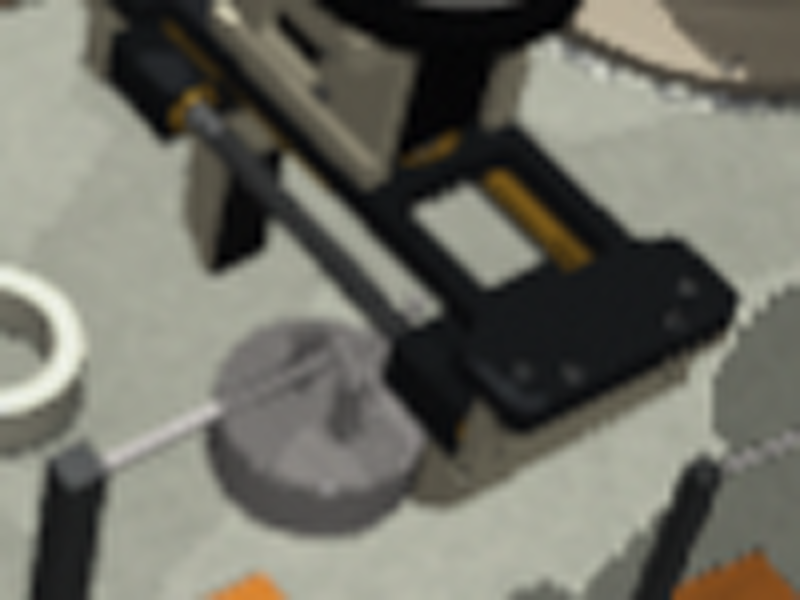

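```bash
python3 -c "
from h import *
o=get_obs();M=R.from_euler('xyz',o['tcp_rot']).as_matrix();p=o['tool_pos'];print(p)
for y in(-46,46):
  for x in(-9.5,9.5):
    q=(proj('scene',p+M@[x,y,0])[0]-[350,170]+.5)*8-.5
    print(y,x,q.round(1))
"
```

```text
[442.92365307 190.95349821 211.97503199]
-46 -9.5 [215.5 277.4]
-46 9.5 [267.  252.8]
46 -9.5 [410.4 495.7]
46 9.5 [463.4 468. ]
```

Request:
step_arm(moves=[0.05, -0.16, 0, 0, 0.06, 0, -1, 0, 0, 0.4, 0, 0, 0, -1, 0, 0, 0.3, 0, 0, 0, -1, 0, 0, 0, 0, 0, 0, -1])

```text
time: 3.08
tool_pos: [443.2, 188.5, 200.2]
tcp_rot: [3.14, 0.006, 3.047]
contact_force: [0.5, -0.2, 0.7]
grip_width: 91.6
```

```bash
python3 -c "
from h import *
go([442,187.5,196.5],3.047,1)"
```

```text
t 3.08 pos [443.2 188.5 200.2] rot [3.1398 0.0057 3.0472] w 91.6
rows 1 shift [ 0.057 -0.055  0.186] tot [ 0.057 -0.055  0.186]
turn tot [0.026 0.081 0.003]
```

Request:
step_arm(moves=[0.06, -0.04, 0.18, 0, 0.1, 0, -1, 0, 0, 0, 0, 0, 0, 1, 0, 0, 0, 0, 0, 0, 1, 0, 0, 0, 0, 0, 0, 1, 0, 0, 0, 0, 0, 0, 1, 0, 0, 0, 0, 0, 0, 1, 0, 0, 0, 0, 0, 0, 1, 0, 0, 0, 0, 0, 0, 1])

```text
time: 3.75
tool_pos: [442.4, 187.6, 196.9]
tcp_rot: [3.139, -0.001, 3.047]
contact_force: [-0.2, 0.3, -0.4]
grip_width: 49.7
```

Request:
step_arm(moves=[0, 0, 0, 0, 0, 0, 1, 0, 0, 0, 0, 0, 0, 1, 0, 0, 0, 0, 0, 0, 1, 0, 0, 0, 0, 0, 0, 1, 0, 0, 0, 0, 0, 0, 1])

```text
time: 4.17
tool_pos: [442.5, 188.0, 197.1]
tcp_rot: [3.139, -0.0, 3.047]
contact_force: [-0.8, 0.5, -0.1]
grip_width: 25.8
```

```bash
python3 -c "
from h import *
go([442,187.5,196.5],3.047,1)
a=capture('scene')
crop('scene',350,170,100,75,8,'pics/s3z.png',a)
"
```

```text
t 4.17 pos [442.5 188.  197.1] rot [ 3.1387e+00 -3.0000e-04  3.0467e+00] w 25.8
rows 1 shift [ 0.021 -0.025  0.03 ] tot [ 0.021 -0.025  0.03 ]
turn tot [ 0.041 -0.004 -0.005]
```

View pics/s3z.png

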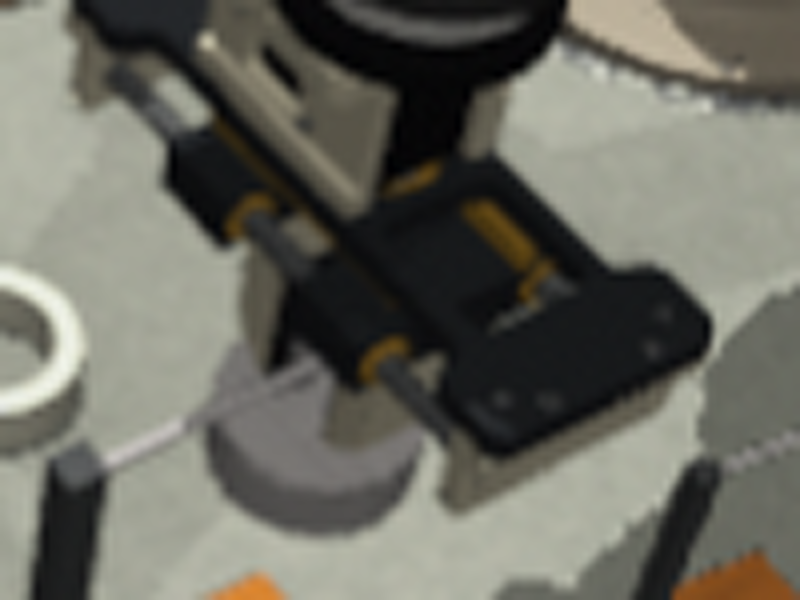

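The handle is held (opening 25.8 mm). Now lift about 13 mm.

Request:
step_arm(moves=[0, 0, -0.25, 0, 0, 0, 1, 0, 0, -0.25, 0, 0, 0, 1, 0, 0, -0.25, 0, 0, 0, 1, 0, 0, 0, 0, 0, 0, 1, 0, 0, 0, 0, 0, 0, 1])

```text
time: 4.63
tool_pos: [441.8, 187.5, 213.0]
tcp_rot: [3.14, -0.002, 3.047]
contact_force: [0.0, 0.0, -2.8]
grip_width: 25.3
```

```bash
python3 -c "
from h import *
go([442.4,188,210.5],3.047,1); print(get_obs()['contact_force'])
a=capture('scene')
crop('scene',350,170,100,75,8,'pics/s4z.png',a)
"
```

```text
t 4.63 pos [441.8 187.5 213. ] rot [ 3.1399e+00 -2.3000e-03  3.0467e+00] w 25.3
rows 1 shift [-0.026  0.027  0.127] tot [-0.026  0.027  0.127]
turn tot [ 0.024 -0.033 -0.005]
[ 0.01868919  0.0420381  -2.76727707]
```

View pics/s4z.png

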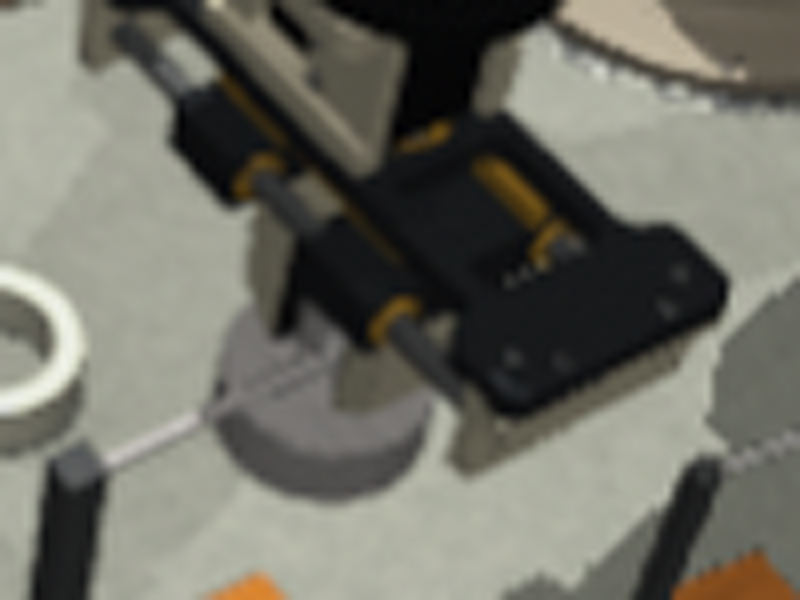

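Request:
step_arm(moves=[0.3, 0, 0, 0, 0, 0, 1, 0.4, 0, 0, 0, 0, 0, 1, 0.5, 0, 0, 0, 0, 0, 1, 0.5, 0, 0, 0, 0, 0, 1, 0, 0, 0, 0, 0, 0, 1])

```text
time: 5.1
tool_pos: [403.6, 190.7, 212.2]
tcp_rot: [3.141, -0.005, 3.046]
contact_force: [-0.3, 0.3, -3.3]
grip_width: 25.8
```

Request:
step_arm(moves=[0.5, 0, 0, 0, 0, 0, 1, 0.5, 0, 0, 0, 0, 0, 1, 0.5, 0, 0, 0, 0, 0, 1, 0, 0, -0.3, 0, 0, 0, 1, 0, 0, -0.8, 0, 0, 0, 1, 0, 0, -0.9, 0, 0, 0, 1, 0, 0, 0, 0, 0, 0, 1])

```text
time: 5.68
tool_pos: [368.0, 194.1, 254.6]
tcp_rot: [3.141, -0.006, 3.048]
contact_force: [1.1, -0.2, -1.2]
grip_width: 25.5
```

```bash
python3 -c "
from h import *
go([420,0,260],3.047); print(get_obs()['contact_force'])
a=capture('scene')
crop('scene',350,150,160,120,5,'pics/s5z.png',a)
"
```

```text
t 5.68 pos [368.  194.1 254.6] rot [ 3.141  -0.0056  3.0482] w 25.5
rows 10 shift [-0.349 -0.942 -0.029] tot [-3.49  -9.418 -0.294]
turn tot [ 0.008 -0.08   0.017]
[ 1.06004843 -0.24599125 -1.21952401]
```

View pics/s5z.png

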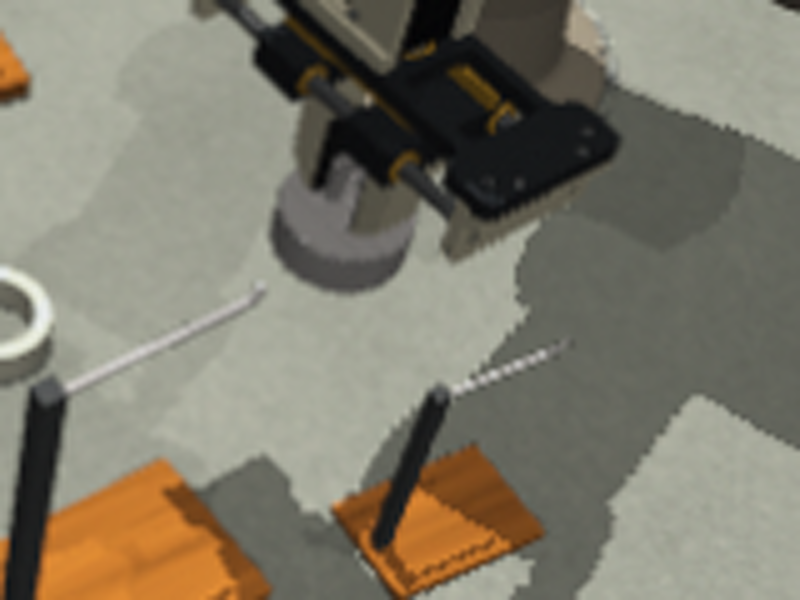

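Request:
step_arm(moves=[-0.35, -0.7, 0, 0, 0, 0, 1, -0.5, -0.95, 0, 0, 0, 0, 1, -0.6, -0.95, 0, 0, 0, 0, 1, -0.6, -0.95, 0, 0, 0, 0, 1, -0.6, -0.95, 0, 0, 0, 0, 1, -0.6, -0.95, 0, 0, 0, 0, 1, -0.6, -0.95, 0, 0, 0, 0, 1, -0.6, -0.95, 0, 0, 0, 0, 1])

```text
time: 6.4
tool_pos: [441.8, 36.0, 246.0]
tcp_rot: [3.141, -0.013, 3.055]
contact_force: [0.2, -0.3, -1.4]
grip_width: 25.2
```

```bash
python3 -c "
from h import *
go([538,-206,230],3.047); print(get_obs()['contact_force'])
"
```

```text
t 6.4 pos [441.8  36.  246. ] rot [ 3.1407 -0.0132  3.0553] w 25.2
rows 12 shift [-0.487 -0.97   0.059] tot [ -5.846 -11.639   0.711]
turn tot [ 0.012 -0.189  0.119]
[ 0.1927116  -0.27732711 -1.42168698]
```

Request:
step_arm(moves=[-0.6, -0.95, -0.1, 0, 0, 0, 1, -0.6, -0.95, -0.1, 0, 0, 0, 1, -0.6, -0.95, 0, 0, 0, 0, 1, -0.6, -0.95, 0, 0, 0, 0, 1, -0.6, -0.95, 0, 0, 0, 0, 1, -0.5, -0.95, 0, 0, 0, 0, 1, -0.4, -0.95, 0, 0, 0, 0, 1, -0.4, -0.95, 0, 0, 0, 0, 1])

```text
time: 7.07
tool_pos: [515.2, -131.9, 238.5]
tcp_rot: [3.139, -0.024, 3.054]
contact_force: [0.6, 0.5, -1.8]
grip_width: 25.4
```

```bash
python3 -c "
from h import *
go([538,-206,220],3.047); print(get_obs()['contact_force'])
"
```

```text
t 7.07 pos [ 515.2 -131.9  238.5] rot [ 3.1386 -0.024   3.0535] w 25.4
rows 4 shift [-0.371 -0.898  0.22 ] tot [-1.484 -3.591  0.881]
turn tot [ 0.042 -0.344  0.093]
[ 0.59769561  0.45545229 -1.83194759]
```

Request:
step_arm(moves=[-0.35, -0.9, 0.1, 0, -0.1, 0, 1, -0.35, -0.9, 0.2, 0, -0.1, 0, 1, -0.35, -0.8, 0.2, 0, -0.1, 0, 1, -0.2, -0.5, 0.2, 0, 0, 0, 1, 0, 0, 0, 0, 0, 0, 1, 0, 0, 0, 0, 0, 0, 1])

```text
time: 7.57
tool_pos: [534.0, -202.7, 215.1]
tcp_rot: [3.136, -0.011, 3.048]
contact_force: [0.5, 0.1, -3.2]
grip_width: 25.5
```

```bash
python3 -c "
from h import *
go([538,-206,180],3.047); print(get_obs()['contact_force'])
a=capture('scene');b=capture('top')
cv2.imwrite('pics/s6.png',a[:,:,::-1])
crop('scene',200,60,160,120,5,'pics/s6z.png',a)
crop('top',340,140,160,120,5,'pics/t6z.png',b)
"
```

```text
t 7.57 pos [ 534.  -202.7  215.1] rot [ 3.1361 -0.0108  3.0483] w 25.5
rows 2 shift [-0.116 -0.078  0.875] tot [-0.232 -0.156  1.75 ]
turn tot [ 0.079 -0.155  0.019]
[ 0.47876358  0.12342205 -3.15379928]
```

View pics/s6z.png

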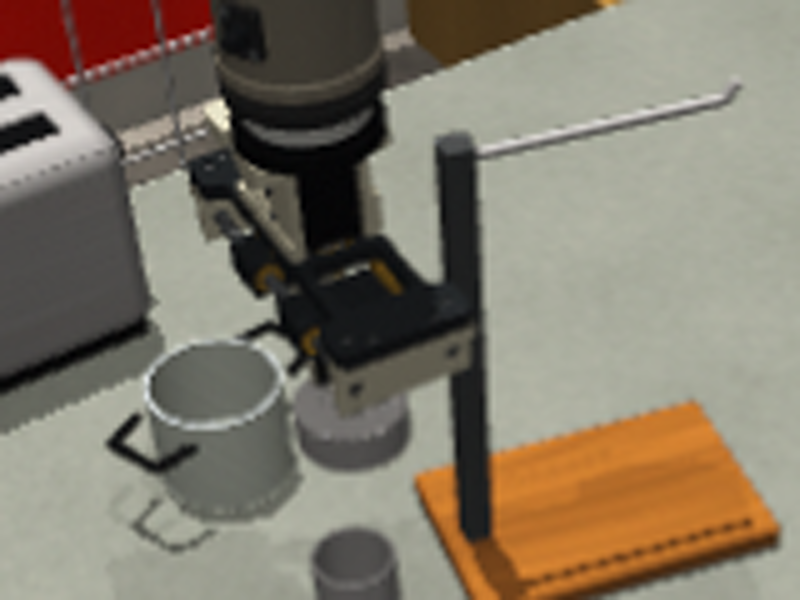

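View pics/t6z.png

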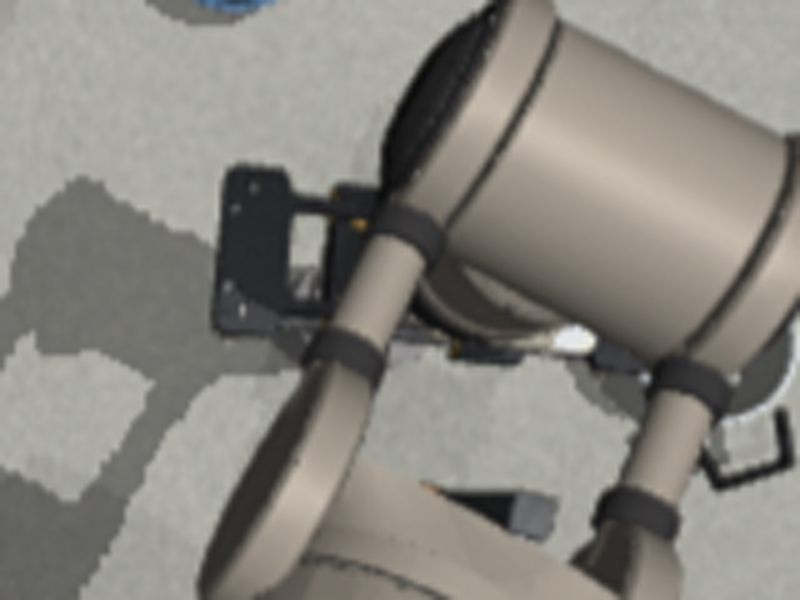

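View pics/s6.png

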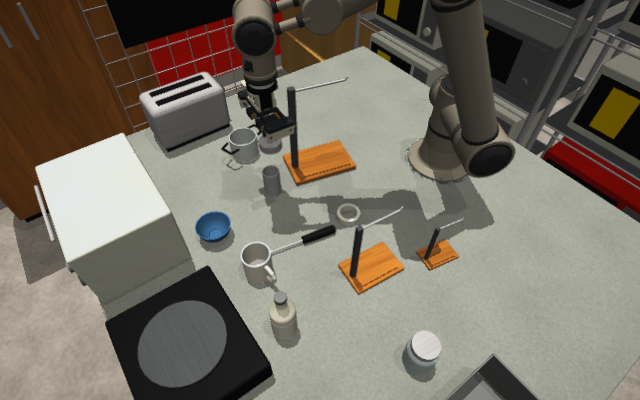

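```bash
python3 -c "
from h import *
for z in (200,300,400,500,600): print(z,proj('scene',[534,-203,z])[0].round(0))
for z in (300,400,500): print('post',z,proj('scene',[427,-247,z])[0].round(0))
for z in (300,):print(onz('scene',[291,89],z),onz('top',[446,242.5],z))
f=lambda x,y,s,u,v:np.array([(x+.5)/s-.5+u,(y+.5)/s-.5+v])
a=f(130,83,5,245,155);print('tin',onz('scene',a,90))
# lid: scene crop
a=f(355,395,5,200,60);print(onz('scene',a,215.1-4))
"
```

```text
200 [269. 143.]
300 [266. 114.]
400 [262.  80.]
500 [257.  40.]
600 [252.  -7.]
post 300 [291.  92.]
post 400 [289.  58.]
post 500 [287.  20.]
[ 419.83240122 -257.77204179] [ 428.38152456 -248.55335916]
tin [ 539.10018562 -205.03538169]
[ 527.18839934 -204.70536346]
```

```bash
cat >> h.py <<'E'
def ov(n,u,v,w,h,s,out,rings,im):
    c=cv2.resize(im[v:v+h,u:u+w,::-1],None,fx=s,fy=s,interpolation=cv2.INTER_CUBIC)
    t=np.linspace(0,2*np.pi,90); k=np.c_[np.cos(t),np.sin(t),0*t]
    for (p,r,col) in rings:
        q=((proj(n,np.array(p)+r*k)-[u,v]+.5)*s-.5)
        cv2.polylines(c,[q.round().astype(np.int32)],False,col,1)
    cv2.imwrite(out,c)
E
python3 -c "
from h import *
im=cv2.imread('pics/s6.png')[:,:,::-1]
p=get_obs()['tool_pos']
for d in [9.6]:
  h=p+[0,0,d]
  ov('scene',240,120,66,75,8,'pics/ov6.png',[(h-[0,0,14],32,(0,0,255)),(h-[0,0,40],32,(0,0,255)),((539,-205,90),26,(0,255,0)),((539,-205,0),26,(0,255,0))],im)
"
```

View pics/ov6.png

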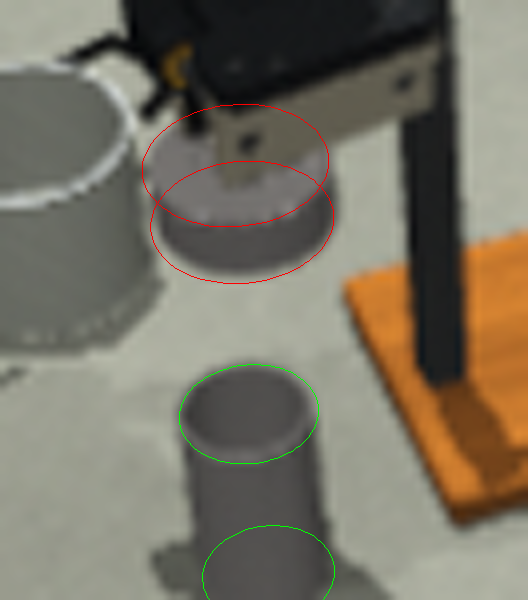

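```bash
python3 -c "
from h import *
p=np.array([534,-203,200.]);q=proj('scene',p)[0]
for d in np.eye(3)*10: print(d,(proj('scene',p+d)[0]-q).round(2))
p=np.array([534,-203,90.]);q=proj('scene',p)[0]
for d in np.eye(3)*10: print(d,(proj('scene',p+d)[0]-q).round(2))
go([538,-205,150],3.047)
"
```

```text
[10.  0.  0.] [-3.1  1.4]
[ 0. 10.  0.] [1.89 1.95]
[ 0.  0. 10.] [-0.32 -2.75]
[10.  0.  0.] [-2.86  1.4 ]
[ 0. 10.  0.] [1.77 1.94]
[ 0.  0. 10.] [-0.28 -2.38]
t 7.67 pos [ 534.1 -202.1  215.5] rot [ 3.1363 -0.0104  3.0494] w 25.2
rows 4 shift [-0.061 -0.037  0.818] tot [-0.244 -0.146  3.274]
turn tot [ 0.076 -0.149  0.034]
```

Request:
step_arm(moves=[-0.2, -0.1, 0.3, 0.04, -0.1, 0, 1, -0.1, -0.1, 0.9, 0.04, -0.05, 0, 1, 0, 0, 0.9, 0, 0, 0, 1, 0, 0, 0.9, 0, 0, 0, 1, 0, 0, 0.2, 0, 0, 0, 1, 0, 0, 0, 0, 0, 0, 1, 0, 0, 0, 0, 0, 0, 1])

```text
time: 8.25
tool_pos: [542.2, -201.8, 151.6]
tcp_rot: [-3.139, 0.008, 3.056]
contact_force: [0.0, 0.1, -2.6]
grip_width: 26.0
```

```bash
cat > look.py <<'E'
from h import *
import sys
go([539.5,-205,140],3.047); print(get_obs()['contact_force'].round(1))
im=capture('scene'); cv2.imwrite(f'pics/{sys.argv[1]}.png',im[:,:,::-1])
p=get_obs()['tool_pos'];print(p)
h=p+[0,0,9.6]
ov('scene',240,130,66,75,8,f'pics/{sys.argv[1]}o.png',[(h-[0,0,14],32,(0,0,255)),(h-[0,0,40],32,(0,0,255)),((539,-205,90),26,(0,255,0))],im)
E
python3 look.py s7
```

```text
t 8.25 pos [ 542.2 -201.8  151.6] rot [-3.139   0.008   3.0562] w 26.0
rows 1 shift [ 0.128 -0.171  0.581] tot [ 0.128 -0.171  0.581]
turn tot [-0.036  0.115  0.131]
[ 0.   0.1 -2.6]
[ 542.48201733 -201.89347475  152.01701209]
```

View pics/s7o.png

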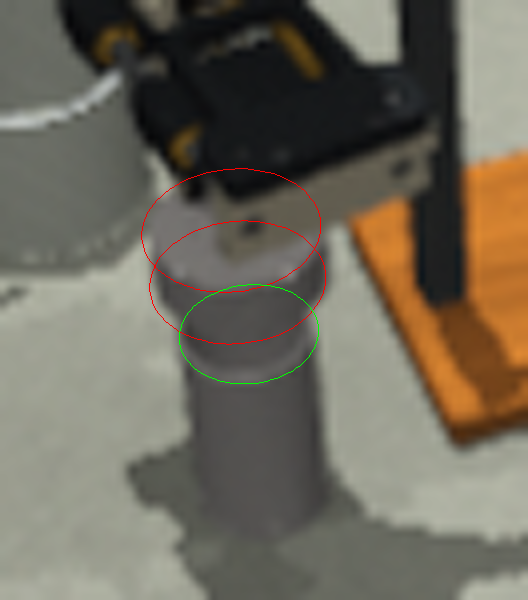

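```bash
python3 -c "
from h import *
t=np.linspace(0,2*np.pi,90); k=np.c_[np.cos(t),np.sin(t),0*t]
outs=[]
for f,u,v,s,p in [('s4z',350,170,8,[441.8,187.5,213]),('s5z',350,150,5,[368,194.1,254.6])]:
  c=cv2.imread(f'pics/{f}.png')
  for dz in(14,40):
    q=((proj('scene',np.array(p)+[0,0,9.6-dz]+32*k)-[u,v]+.5)*s-.5)
    cv2.polylines(c,[q.round().astype(np.int32)],False,(0,0,255),1)
  outs.append(c[280:520,180:460] if s==8 else cv2.resize(c[140:310,250:430],None,fx=1.6,fy=1.6))
H=max(o.shape[0] for o in outs)
outs=[cv2.copyMakeBorder(o,0,H-o.shape[0],0,4,cv2.BORDER_CONSTANT) for o in outs]
cv2.imwrite('pics/cmp.png',np.hstack(outs))
"
```

```text
(no output)
```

View pics/cmp.png

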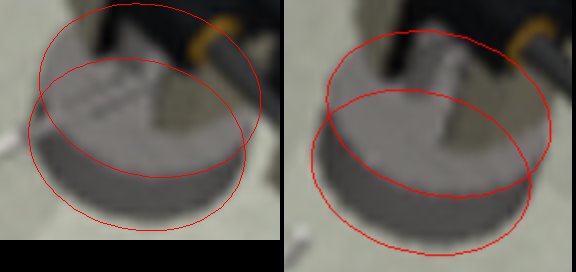

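Request:
step_arm(moves=[0.16, -0.2, 0.2, -0.04, 0.12, -0.14, 1, 0.04, -0.04, 0.2, 0, 0, 0, 1, 0, 0, 0, 0, 0, 0, 1])

```text
time: 8.55
tool_pos: [539.2, -207.1, 146.2]
tcp_rot: [-3.14, 0.004, 3.068]
contact_force: [-0.7, -0.3, -2.7]
grip_width: 25.8
```

```bash
python3 look.py s8
```

```text
t 8.55 pos [ 539.2 -207.1  146.2] rot [-3.1396  0.0042  3.068 ] w 25.8
rows 1 shift [-0.009  0.104  0.31 ] tot [-0.009  0.104  0.31 ]
turn tot [-0.028  0.061  0.301]
[-0.7 -0.3 -2.7]
[ 539.35482251 -207.1999781   146.5459113 ]
```

Request:
step_arm(moves=[-0.02, 0.1, 0.25, -0.03, 0.06, 0.3, 1, 0, 0, 0.3, 0, 0, 0, 1, 0, 0, 0.2, 0, 0, 0, 1, 0, 0, 0, 0, 0, 0, 1])

```text
time: 8.93
tool_pos: [540.3, -205.6, 130.9]
tcp_rot: [-3.141, 0.002, 3.044]
contact_force: [0.3, 0.5, -1.0]
grip_width: 25.6
```

```bash
python3 look.py s9
```

```text
t 8.93 pos [ 540.3 -205.6  130.9] rot [-3.1410e+00  1.9000e-03  3.0437e+00] w 25.6
rows 1 shift [ 0.044  0.023 -0.454] tot [ 0.044  0.023 -0.454]
turn tot [-0.008  0.027 -0.047]
[ 0.3  0.5 -1. ]
[ 540.41074716 -205.61284761  131.19275626]
```

View pics/s9o.png

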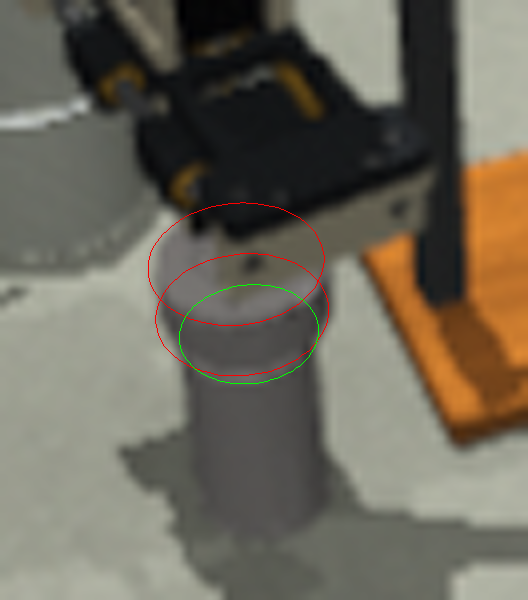

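```bash
python3 -c "
from h import *
im=cv2.imread('pics/s9.png')
g=cv2.resize(im[150:200,250:292],None,fx=14,fy=14,interpolation=cv2.INTER_CUBIC)
g=np.clip((g.astype(float)-30)*1.6,0,255).astype(np.uint8)
cv2.imwrite('pics/s9c.png',g[:600])
G=cv2.cvtColor(im,cv2.COLOR_BGR2GRAY)
for r in range(164,186,2): print(r,G[r,254:288])
"
```

```text
164 [178 177 178 179 166 131 117 116 116 116 114 109 107  93  91  89  80  80
  90  93  93  95 100 106 110 107  94 117 159 162 165 136  79  99]
166 [171 173 177 175 169 138 102 116 117 116 116 117 116 113 107  94  94  98
 104 110 111 115 116 122 124  96  59 114 161 163 162 158 132  76]
168 [163 162 163 168 171 147  86  84 100 105 111 116 116 115 108 104 116 114
 114 114 112 100  84  80  70  65  59 110 161 162 161 160 160 130]
170 [163 161 161 161 158 148 114  71  75  80  87  88  88  98  96  93  90  90
  86  75  78  72  72  70  67  63  95 144 164 166 165 162 162 162]
172 [161 161 162 161 159 158 149 118  79  74  77  78  78  78  78  78  78  79
  80  77  74  73  71  70  66  96 144 159 160 161 160 161 162 162]
174 [161 160 158 158 163 170 172 160 112  84  84  77  76  77  77  79  79  79
  78  77  76  79  84  77  58 107 157 157 158 158 158 159 161 159]
176 [158 156 157 157 159 163 166 159 133  70  82  96  93  89  92  94  97  96
  93  89  93  88  70  68  62  92 140 158 157 156 156 158 157 158]
178 [155 152 150 153 156 157 157 157 141  91  73  76  79  81  82  82  81  81
  79  79  77  76  73  69  65  79 126 156 156 156 156 158 161 160]
180 [152 153 153 155 155 151 150 151 139  95  72  75  79  81  81  82  82  82
  81  78  77  76  73  70  66  76 123 157 159 159 157 159 159 158]
182 [158 157 156 154 154 153 152 156 144 100  70  75  77  80  81  81  82  81
  81  80  78  76  74  71  66  65 114 159 157 158 157 159 161 162]
184 [158 157 155 146 131 133 118  87  87  82  74  75  78  79  80  82  82  82
  81  80  78  77  75  71  67  61 109 158 159 160 157 157 158 159]
```

View pics/s9c.png

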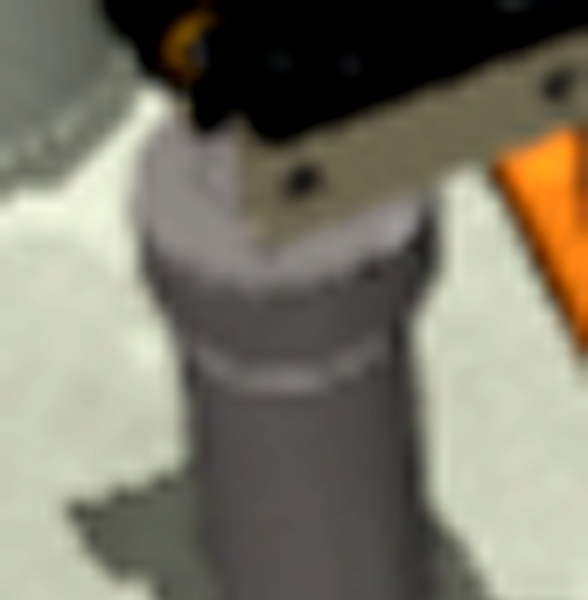

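```bash
python3 -c "
from h import *
im=cv2.imread('pics/s9.png');G=cv2.cvtColor(im,cv2.COLOR_BGR2GRAY)
G0=cv2.cvtColor(cv2.imread('pics/scene0.png'),cv2.COLOR_BGR2GRAY)
for c in (268,270,272): print(c,'now',G[160:182,c])
for c in (268,270,272): print(c,'t0',G0[158:184,c])
for r in (168,170,172,176,180,184,188): print(r,G0[r,258:286])
def sil(x,y,z0,z1,r,rows):
  t=np.linspace(0,2*np.pi,720);P=[]
  for z in np.arange(z0,z1+.1,.5): P.append(np.c_[x+r*np.cos(t),y+r*np.sin(t),0*t+z])
  q=proj('scene',np.vstack(P))
  for w in rows:
    m=abs(q[:,1]-w)<.3; print(w,q[m,0].min().round(2),q[m,0].max().round(2),'c',((q[m,0].min()+q[m,0].max())/2).round(2))
print('tin');sil(539,-205,0,90,26,[176,180,184,188])
p=[540.35,-205.6,131.1]
for d in(9.6,11.6):
  print('cap',d);sil(p[0],p[1],p[2]+d-40,p[2]+d-14,32,[164,166,168])
t=np.linspace(0,2*np.pi,720);k=np.c_[np.cos(t),np.sin(t),0*t]
def bot(c,r):
  q=proj('scene',np.array(c)+r*k); i=[np.argmin(abs(q[:,0]-270)+(q[:,1]<q[:,1].mean())*99),np.argmin(abs(q[:,0]-270)+(q[:,1]>q[:,1].mean())*99)]; return q[i,1].round(2)
print('rim outer/inner',bot((539,-205,90),26),bot((539,-205,90),23),'captop,capbot 9.6',bot(np.array(p)+[0,0,9.6-14],32),bot(np.array(p)+[0,0,9.6-40],32))
"
```

```text
268 now [ 73  90  94  92  91  99 107 100 108 110  96  83  78  77  77  78  92  99
  82  82  81  81]
270 now [ 64  89  75  66  80  93  94 104 116 109  90  76  78  79  79  78  97 105
  81  81  82  82]
272 now [ 93  84  59  67  90  92 104 116 114 106  86  78  80  79  78  79  93  97
  79  80  81  80]
268 t0 [159 161 162 164 163 163 164 162 129  72  73  74  74  74  73  73  73  74
 125 141  75  75  75  74  74  74]
270 t0 [160 162 162 161 161 162 164 150  99  73  74  74  74  74  75  75  75  76
 137 156  75  76  76  76  76  76]
272 t0 [165 164 163 162 161 161 162 146  99  73  73  73  74  75  74  75  75  87
 129 131  75  76  77  76  77  76]
168 [159 159 161 161 167 169 129  63  70  73  73  74  74  73  73  73  72  71
  86 138 165 152 149 150 150 151 150 149]
170 [161 161 165 172 169 119  62  66  69  73  74  74  74  74  74  74  73  71
  68  88 148 175 156 156 158 161 157 151]
172 [162 160 160 164 149  87  61  65  69  72  73  75  75  75  74  74  73  72
  69 122 150 125 162 162 161 163 163 163]
176 [161 162 163 162 133  65 101 144 135 116 125 124 137 131 129 132 123 111
  67  66  61  92 143 160 159 158 159 160]
180 [157 153 152 154 141  93  66  69  72  74  75  76  76  76  77  75  73  74
  71  67  63  76 124 160 161 161 160 160]
184 [158 160 159 158 157 130  72  69  71  73  74  75  76  76  76  75  75  73
  72  70  65  59 109 160 162 162 160 159]
188 [152 146 149 150 148 134  95  68  70  72  74  75  76  78  78  76  75  75
  73  70  67  62  79 131 163 163 165 163]
tin
176 262.44 279.9 c 271.17
180 263.02 280.3 c 271.66
184 263.6 280.69 c 272.15
188 264.19 281.08 c 272.63
cap 9.6
164 258.07 280.29 c 269.18
166 258.37 280.47 c 269.42
168 258.67 280.64 c 269.65
cap 11.6
164 258.06 280.29 c 269.17
166 258.37 280.47 c 269.42
168 258.67 280.59 c 269.63
rim outer/inner [177.49 165.15] [176.75 165.85] captop,capbot 9.6 [170.09 154.88] [176.47 161.23]
```

Request:
step_arm(moves=[-0.1, -0.01, 0, 0, 0.02, 0, 1, 0, 0, 0.25, 0, 0, 0, 1, 0, 0, 0, 0, 0, 0, 1])

```text
time: 9.23
tool_pos: [542.8, -206.0, 125.8]
tcp_rot: [-3.141, 0.001, 3.044]
contact_force: [-0.6, 0.5, -1.9]
grip_width: 25.8
```

```bash
python3 -c "
from h import *
go([542,-205.6,118],3.047)"
```

```text
t 9.23 pos [ 542.8 -206.   125.8] rot [-3.1409e+00  7.0000e-04  3.0440e+00] w 25.8
rows 1 shift [0.04  0.018 0.39 ] tot [0.04  0.018 0.39 ]
turn tot [-0.01   0.01  -0.043]
```

Request:
step_arm(moves=[0.04, 0.02, 0.15, 0, 0, 0, 1, 0, 0, 0.12, 0, 0, 0, 1, 0, 0, 0.12, 0, 0, 0, 1, 0, 0, 0, 0, 0, 0, 1])

```text
time: 9.57
tool_pos: [542.0, -205.5, 117.1]
tcp_rot: [-3.141, 0.001, 3.044]
contact_force: [-0.9, -0.6, -2.2]
grip_width: 25.3
```

```bash
python3 look.py s10; python3 -c "
from h import *
im=cv2.imread('pics/s10.png')
g=cv2.resize(im[150:192,250:292],None,fx=14,fy=14,interpolation=cv2.INTER_CUBIC)
cv2.imwrite('pics/s10c.png',np.clip((g.astype(float)-30)*1.6,0,255).astype(np.uint8))
G=cv2.cvtColor(im,cv2.COLOR_BGR2GRAY)
for r in range(166,184,2): print(r,G[r,254:288])"
```

```text
t 9.57 pos [ 542.  -205.5  117.1] rot [-3.1409e+00  7.0000e-04  3.0441e+00] w 25.3
rows 2 shift [ 0.062  0.006 -0.573] tot [ 0.124  0.012 -1.146]
turn tot [-0.01   0.01  -0.042]
[-0.9 -0.6 -2.2]
[ 542.0932684  -205.58859886  117.3274266 ]
166 [170 172 174 176 170 146 116 116 116 112 109 115 107  92  92  92  77  51
  71  94  93  93  93  93  93  93  94 108 132 144 150 158 133  77]
168 [163 162 163 167 154 124 113 117 117 116 115 114 108  95  92  90  81  79
  91  93  93  95 100 106 111 105  98 128 162 162 162 160 161 130]
170 [163 161 161 161 159 135  90 112 118 117 117 116 115 115 106  92  95  98
 103 110 113 116 115 114 104  78  67 119 163 166 165 162 162 163]
172 [163 161 162 161 159 140  88  72  95 116 105 112 116 114 108 103 115 114
 113 110 108 101  78  66  65  63  69 118 160 160 161 161 162 162]
174 [161 160 159 159 161 155 121  71  74  77  80  84  85  92  89  88  83  80
  74  83  75  74  73  69  66  69 106 148 157 157 158 159 161 160]
176 [159 157 156 157 158 160 153 124  85  75  76  77  78  78  78  77  78  79
  79  78  74  74  74  69  67  94 140 158 158 156 157 159 158 158]
178 [156 152 151 154 157 157 157 158 141  91  74  76  77  77  78  79  79  77
  79  77  74  77  73  63  65  79 127 157 157 156 156 158 161 161]
180 [153 153 154 155 155 152 151 152 138  95  72  75  78  80  78  77  82  82
  80  79  78  76  74  70  65  76 124 158 158 158 157 159 159 158]
182 [158 157 156 154 153 152 152 147 127  99  71  75  77  80  81  82  82  82
  81  79  78  76  74  71  66  65 114 159 157 157 157 158 161 162]
```

View pics/s10c.png

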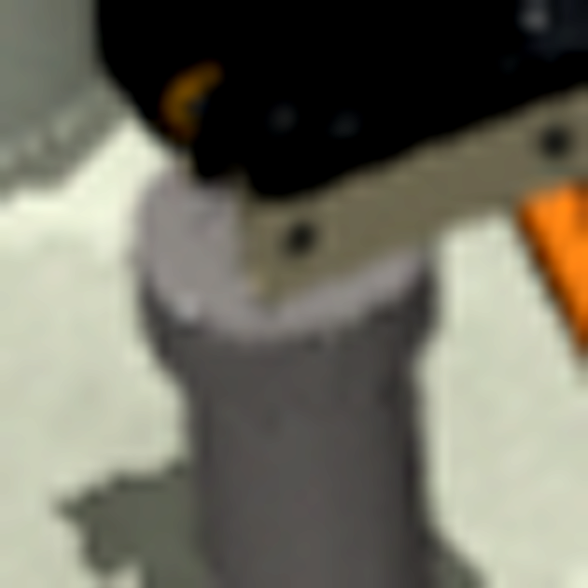

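Request:
step_arm(moves=[0, 0, 0.12, 0, 0, 0, 1, 0, 0, 0.1, 0, 0, 0, 1, 0, 0, 0, 0, 0, 0, 1])

```text
time: 9.87
tool_pos: [542.2, -205.7, 112.8]
tcp_rot: [-3.14, 0.002, 3.044]
contact_force: [0.5, -0.2, -2.3]
grip_width: 25.6
```

Request:
step_arm(moves=[0, 0, 0.12, 0, 0, 0, 1, 0, 0, 0.1, 0, 0, 0, 1, 0, 0, 0, 0, 0, 0, 1])

```text
time: 10.12
tool_pos: [542.3, -205.7, 108.0]
tcp_rot: [-3.14, 0.002, 3.044]
contact_force: [0.6, 0.2, -2.2]
grip_width: 25.5
```

Request:
step_arm(moves=[0, 0, 0.12, 0, 0, 0, 1, 0, 0, 0.05, 0, 0, 0, 1, 0, 0, 0, 0, 0, 0, 1])

```text
time: 10.37
tool_pos: [541.7, -205.9, 104.3]
tcp_rot: [-3.14, 0.0, 3.044]
contact_force: [-1.3, -1.2, -1.7]
grip_width: 25.2
```

Request:
step_arm(moves=[0, 0, 0.1, 0, 0, 0, 1, 0, 0, 0.05, 0, 0, 0, 1, 0, 0, 0, 0, 0, 0, 1])

```text
time: 10.62
tool_pos: [541.6, -205.9, 100.9]
tcp_rot: [-3.14, 0.0, 3.044]
contact_force: [-0.3, 0.1, -1.4]
grip_width: 25.4
```

Request:
step_arm(moves=[0, 0, 0.08, 0, 0, 0, 1, 0, 0, 0, 0, 0, 0, 1])

```text
time: 10.78
tool_pos: [541.9, -206.0, 100.1]
tcp_rot: [-3.14, 0.001, 3.044]
contact_force: [-1.5, -0.5, -2.0]
grip_width: 25.6
```

Request:
step_arm(moves=[0, 0, 0.08, 0, 0, 0, 1, 0, 0, 0, 0, 0, 0, 1])

```text
time: 10.95
tool_pos: [542.3, -206.1, 100.4]
tcp_rot: [-3.139, 0.003, 3.044]
contact_force: [-1.8, -0.5, -2.1]
grip_width: 25.4
```

Request:
step_arm(moves=[0, 0, 0.15, 0, 0, 0, 1, 0, 0, 0.1, 0, 0, 0, 1])

```text
time: 11.12
tool_pos: [543.6, -206.7, 100.0]
tcp_rot: [-3.137, 0.008, 3.044]
contact_force: [-6.2, 2.2, 14.2]
grip_width: 25.6
```

```bash
python3 look.py s11; python3 -c "
from h import *
im=cv2.imread('pics/s11.png')
g=cv2.resize(im[150:192,250:292],None,fx=14,fy=14,interpolation=cv2.INTER_CUBIC)
cv2.imwrite('pics/s11c.png',np.clip((g.astype(float)-30)*1.6,0,255).astype(np.uint8))
print(get_obs()['tool_pos'],get_obs()['contact_force'])"
```

```text
t 11.12 pos [ 543.6 -206.7  100. ] rot [-3.1373  0.008   3.0442] w 25.6
rows 3 shift [ 0.066  0.018 -0.667] tot [ 0.197  0.055 -2.   ]
turn tot [-0.062  0.114 -0.04 ]
[-6.2  2.2 14.2]
[ 543.52658879 -206.61902771  100.00320074]
[ 543.52658879 -206.61902771  100.00320074] [-5.79277981  3.07895205 16.80686797]
```

View pics/s11c.png

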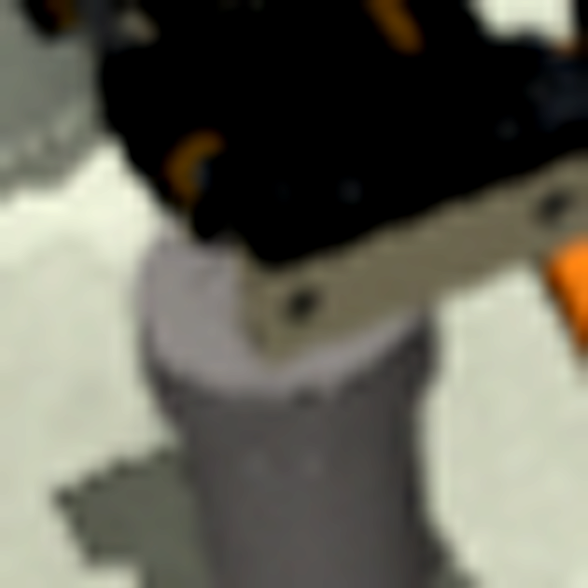

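```bash
python3 -c "
from h import *
t=np.linspace(0,2*np.pi,720);k=np.c_[np.cos(t),np.sin(t),0*t]
for c in [(540.3,-204.9,96),(540.3,-204.9,98),(540.3,-204.9,100),(540.3,-204.9,102)]:
  q=proj('scene',np.array(c)+32*k); print(c,q[:,1].max().round(2),q[:,0].min().round(2),q[:,0].max().round(2))
G=cv2.cvtColor(cv2.imread('pics/s11.png'),cv2.COLOR_BGR2GRAY)
for c in (266,268,270,272): print(c,G[170:188,c])
for r in (170,172,174,176): print(r,G[r,254:288])
"
```

```text
(540.3, -204.9, 96) 177.76 259.3 280.88
(540.3, -204.9, 98) 177.28 259.23 280.84
(540.3, -204.9, 100) 176.81 259.16 280.79
(540.3, -204.9, 102) 176.33 259.09 280.75
266 [107 108 108 109 115 116 116 107  87  78  77  77  76  77  77  77  77  77]
268 [ 87  91  92  85  86 101 110 105  87  78  77  76  82  84  81  81  80  80]
270 [ 89  76  73  88  92  99 111 106  87  78  78  79  79  79  81  81  82  81]
272 [ 81  65  80  91 101 113 113  96  75  79  79  78  82  85  81  81  82  82]
170 [163 161 162 161 155 138 117 117 116 112 110 115 107  90  87  93  89  78
  81  91  94  93  93  92  92  93  93  99 108 117 133 151 162 163]
172 [162 161 161 161 156 135 113 117 116 116 114 113 108  95  92  90  73  60
  80  93  93  93  96  99 102  95  89 129 159 161 161 161 161 162]
174 [161 160 159 159 160 138  96 115 117 117 116 116 115 103  86  93  92  95
 101 105 108 112 114 104  80  59  68 116 157 157 157 160 161 160]
176 [158 157 156 157 159 144  95  76  97 103 112 117 116 115 110 107 111 114
 113 113 105  91  79  67  67  63  74 123 158 155 157 158 158 158]
```

Request:
step_arm(moves=[0.06, 0, -0.03, -0.06, 0.11, 0, 1, 0, 0, 0, 0, 0, 0, 1])

```text
time: 11.33
tool_pos: [542.0, -206.3, 101.2]
tcp_rot: [-3.142, -0.0, 3.044]
contact_force: [-1.4, 0.1, -1.7]
grip_width: 25.8
```

Request:
step_arm(moves=[0, 0, 0, 0, 0, 0, -1, 0, 0, 0, 0, 0, 0, -1, 0, 0, 0, 0, 0, 0, -1, 0, 0, 0, 0, 0, 0, -1, 0, 0, 0, 0, 0, 0, -1, 0, 0, 0, 0, 0, 0, -1, 0, 0, 0, 0, 0, 0, -1, 0, 0, 0, 0, 0, 0, -1])

```text
time: 12.0
tool_pos: [543.8, -206.9, 100.3]
tcp_rot: [-3.141, 0.003, 3.044]
contact_force: [-0.9, -0.3, 0.2]
grip_width: 73.7
```

Request:
step_arm(moves=[0, 0, 0, 0, 0, 0, -1, 0, 0, 0, 0, 0, 0, -1, 0, 0, 0, 0, 0, 0, -1, 0, 0, 0, 0, 0, 0, -1])

```text
time: 12.33
tool_pos: [543.8, -206.9, 100.3]
tcp_rot: [-3.141, 0.004, 3.044]
contact_force: [0.5, -0.4, -0.7]
grip_width: 91.3
```

```bash
python3 look.py s12; python3 -c "
from h import *
im=cv2.imread('pics/s12.png')
g=cv2.resize(im[140:192,245:297],None,fx=11,fy=11,interpolation=cv2.INTER_CUBIC)
cv2.imwrite('pics/s12c.png',np.clip((g.astype(float)-30)*1.6,0,255).astype(np.uint8))
G=cv2.cvtColor(im,cv2.COLOR_BGR2GRAY)
for c in (266,268,270,272): print(c,G[170:188,c])
for r in (170,172,174,176,182,186): print(r,G[r,254:288])
"
```

```text
t 12.33 pos [ 543.8 -206.9  100.3] rot [-3.1407  0.0036  3.0443] w 91.3
rows 2 shift [ 0.109  0.036 -0.993] tot [ 0.219  0.072 -1.986]
turn tot [-0.013  0.051 -0.039]
[ 0.5 -0.4 -0.7]
[ 543.82620113 -206.88627831  100.26821185]
266 [ 51  56  82 109 112 116 113 100  84  78  77  77  77  77  78  78  77  76]
268 [ 90  93  95  95  94 101 109 109  93  79  78  78  81  83  80  80  81  80]
270 [ 83  57  64  89  94 106 115 102  82  79  79  80  85  87  81  82  82  82]
272 [84 71 83 93 89 88 93 87 80 81 80 78 78 82 82 82 82 82]
170 [163 161 161 161 158 146 123 115 116 115  96  42  51  88  90  90  83  75
  84  93  93  92  92  93  92  92  94 101 117 135 149 156 161 162]
172 [161 161 161 161 159 142 109 116 116 116 116 105  82  86  95  84  64  67
  83  93  92  93  92  92  92  90  80 110 159 160 161 160 162 163]
174 [161 160 158 158 160 148 122 124 116 117 116 116 112 101  94  93  94  93
  89  91  93  90  89  90  90  90  83 105 150 157 158 159 160 160]
176 [157 157 156 157 158 161 135  71  84  95 102 114 113 114 109 109 115 108
  93  85  88  89  90  89  89  90  88 112 148 155 156 158 157 157]
182 [158 157 156 146 130 115  84  86  85  76  71  75  77  77  81  85  85  81
  78  78  73  78  84  70  66  65 113 159 156 158 157 158 161 161]
186 [ 85  85  86  86  87  88  88  88  87  85  75  73  77  79  81  82  82  82
  82  81  78  77  75  72  68  62  92 141 159 158 158 159 161 160]
```

View pics/s12c.png

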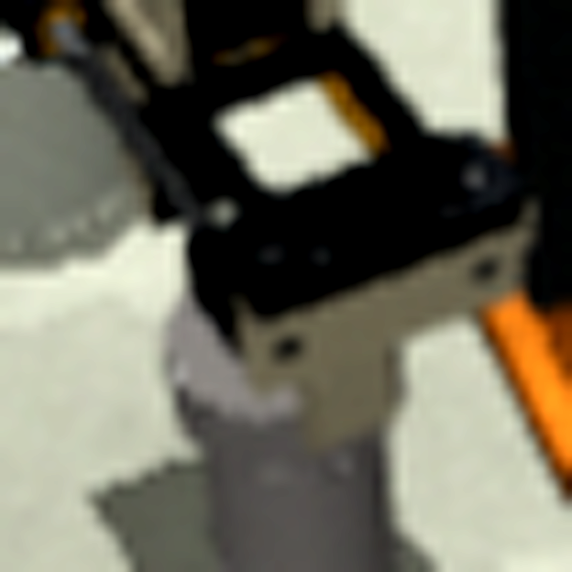

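Request:
step_arm(moves=[0.13, 0.04, 0, 0, 0.05, 0, -1, 0.04, 0.03, 0.3, 0, 0, 0, -1, 0, 0, 0.3, 0, 0, 0, -1, 0, 0, 0.3, 0, 0, 0, -1, 0, 0, 0, 0, 0, 0, -1])

```text
time: 12.8
tool_pos: [540.1, -204.9, 80.5]
tcp_rot: [-3.141, -0.0, 3.044]
contact_force: [0.4, -0.1, 0.2]
grip_width: 91.7
```

```bash
python3 -c "
from h import *
go([541,-206,74],3.047)
print(get_obs()['contact_force'])"
```

```text
t 12.8 pos [ 540.1 -204.9   80.5] rot [-3.1407e+00 -2.0000e-04  3.0443e+00] w 91.7
rows 1 shift [-0.051 -0.05   0.326] tot [-0.051 -0.05   0.326]
turn tot [-0.013 -0.003 -0.039]
[ 0.35016634 -0.07139231  0.18883864]
```

Request:
step_arm(moves=[-0.04, -0.05, 0.2, 0, 0, 0, -1, 0, 0, 0.1, 0, 0, 0, -1, 0, 0, 0, 0, 0, 0, -1])

```text
time: 13.05
tool_pos: [540.5, -205.9, 72.9]
tcp_rot: [-3.141, -0.002, 3.044]
contact_force: [-0.9, -0.6, 0.1]
grip_width: 91.5
```

```bash
python3 -c "
from h import *
go([541,-206,74],3.047)
print(get_obs()['contact_force'])"
```

```text
t 13.05 pos [ 540.5 -205.9   72.9] rot [-3.1412e+00 -1.6000e-03  3.0442e+00] w 91.5
rows 1 shift [-0.025 -0.001 -0.053] tot [-0.025 -0.001 -0.053]
turn tot [-0.005 -0.023 -0.04 ]
[-0.94359962 -0.59688416  0.06662675]
```

Request:
step_arm(moves=[0, 0, 0, 0, 0, 0, 1, 0, 0, 0, 0, 0, 0, 1, 0, 0, 0, 0, 0, 0, 1, 0, 0, 0, 0, 0, 0, 1, 0, 0, 0, 0, 0, 0, 1, 0, 0, 0, 0, 0, 0, 1, 0, 0, 0, 0, 0, 0, 1, 0, 0, 0, 0, 0, 0, 1])

```text
time: 13.72
tool_pos: [540.7, -206.0, 73.2]
tcp_rot: [-3.141, -0.001, 3.044]
contact_force: [0.5, -0.4, -1.2]
grip_width: 64.4
```

```bash
python3 look.py s13; python3 -c "
from h import *
im=cv2.imread('pics/s13.png')
g=cv2.resize(im[150:202,245:297],None,fx=11,fy=11,interpolation=cv2.INTER_CUBIC)
cv2.imwrite('pics/s13c.png',np.clip((g.astype(float)-30)*1.6,0,255).astype(np.uint8))
print(get_obs()['contact_force'])"
```

```text
t 13.72 pos [ 540.7 -206.    73.2] rot [-3.1411e+00 -1.2000e-03  3.0442e+00] w 64.4
rows 4 shift [ 0.017  0.011 -0.835] tot [ 0.07   0.044 -3.34 ]
turn tot [-0.007 -0.017 -0.04 ]
[ 0.5 -0.4 -1.2]
[ 540.68576893 -206.00985527   73.14514218]
[-0.66195613  0.15561393 -0.3789272 ]
```

View pics/s13c.png

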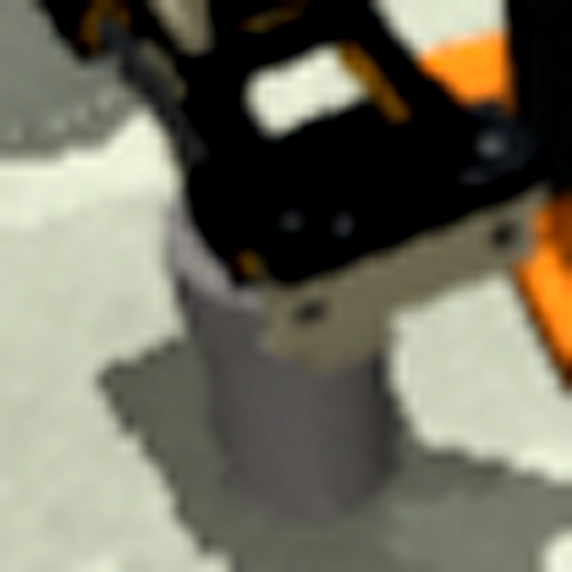

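Gripped on the 64 mm skirt. Now lift straight up, slowly at first.

Request:
step_arm(moves=[0, 0, 0, 0, 0, 0, 1, 0, 0, -0.12, 0, 0, 0, 1, 0, 0, -0.15, 0, 0, 0, 1, 0, 0, -0.2, 0, 0, 0, 1, 0, 0, -0.2, 0, 0, 0, 1, 0, 0, 0, 0, 0, 0, 1])

```text
time: 14.27
tool_pos: [540.7, -206.0, 87.9]
tcp_rot: [-3.141, -0.001, 3.044]
contact_force: [-0.1, -1.4, -1.4]
grip_width: 64.2
```

```bash
python3 look.py s14; python3 -c "
from h import *
im=cv2.imread('pics/s14.png')
g=cv2.resize(im[140:192,245:297],None,fx=11,fy=11,interpolation=cv2.INTER_CUBIC)
cv2.imwrite('pics/s14c.png',np.clip((g.astype(float)-30)*1.6,0,255).astype(np.uint8))
go([540.7,-206,130],3.044)"
```

```text
t 14.27 pos [ 540.7 -206.    87.9] rot [-3.1412e+00 -1.4000e-03  3.0443e+00] w 64.2
rows 3 shift [ 0.023  0.014 -0.869] tot [ 0.069  0.043 -2.607]
turn tot [-0.006 -0.02  -0.039]
[-0.1 -1.4 -1.4]
[ 540.62323432 -205.96692496   87.56425817]
t 14.32 pos [ 540.6 -206.    87.6] rot [-3.1413e+00 -1.6000e-03  3.0442e+00] w 63.9
rows 3 shift [-0.    -0.001 -0.707] tot [-1.000e-03 -2.000e-03 -2.122e+00]
turn tot [-0.004 -0.023  0.003]
```

View pics/s14c.png

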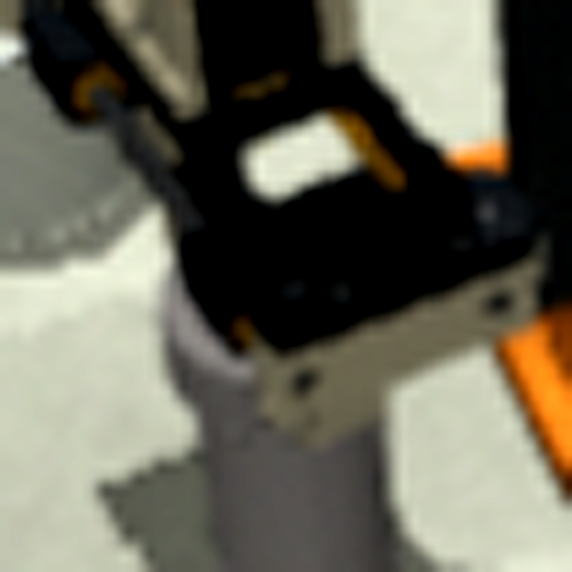

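Request:
step_arm(moves=[0, 0, -0.25, 0, 0, 0, 1, 0, 0, -0.3, 0, 0, 0, 1, 0, 0, -0.3, 0, 0, 0, 1, 0, 0, -0.3, 0, 0, 0, 1, 0, 0, -0.4, 0, 0, 0, 1, 0, 0, -0.4, 0, 0, 0, 1, 0, 0, 0, 0, 0, 0, 1])

```text
time: 14.9
tool_pos: [540.7, -206.0, 131.2]
tcp_rot: [-3.141, -0.001, 3.044]
contact_force: [0.2, 0.0, -0.9]
grip_width: 64.1
```

```bash
python3 look.py s15; python3 -c "
from h import *
im=cv2.imread('pics/s15.png')
g=cv2.resize(im[140:210,240:300],None,fx=8,fy=8,interpolation=cv2.INTER_CUBIC)
cv2.imwrite('pics/s15c.png',np.clip((g.astype(float)-30)*1.4,0,255).astype(np.uint8))
go([540.7,-206,205],3.044)"
```

```text
t 14.9 pos [ 540.7 -206.   131.2] rot [-3.1411e+00 -1.1000e-03  3.0442e+00] w 64.1
rows 1 shift [ 0.067  0.042 -0.439] tot [ 0.067  0.042 -0.439]
turn tot [-0.007 -0.016 -0.04 ]
[ 0.2  0.  -0.9]
[ 540.52248048 -205.87130413  130.53902088]
t 14.95 pos [ 540.5 -205.9  130.5] rot [-3.1413e+00 -1.7000e-03  3.0442e+00] w 64.0
rows 4 shift [-0.001 -0.002 -0.931] tot [-3.000e-03 -7.000e-03 -3.723e+00]
turn tot [-0.004 -0.025  0.003]
```

View pics/s15c.png

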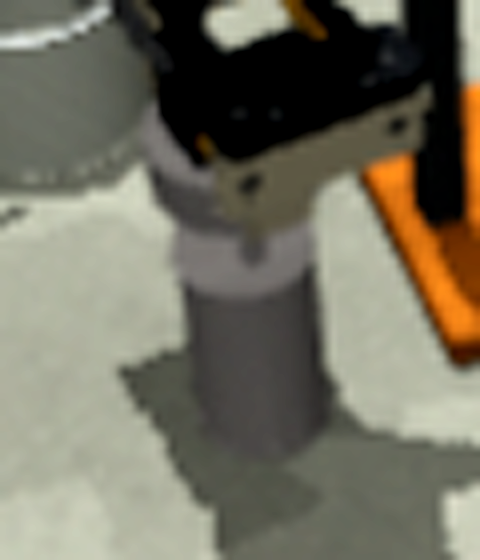

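Request:
step_arm(moves=[0, 0, -0.4, 0, 0, 0, 1, 0, 0, -0.5, 0, 0, 0, 1, 0, 0, -0.5, 0, 0, 0, 1, 0, 0, -0.6, 0, 0, 0, 1, 0, 0, -0.6, 0, 0, 0, 1, 0, 0, -0.4, 0, 0, 0, 1, 0, 0, -0.2, 0, 0, 0, 1, 0, 0, 0, 0, 0, 0, 1])

```text
time: 15.62
tool_pos: [540.3, -205.7, 201.3]
tcp_rot: [-3.141, -0.002, 3.044]
contact_force: [-0.3, 1.0, -1.7]
grip_width: 64.4
```

Request:
step_arm(moves=[0, 0, -0.4, 0, 0, 0, 1, 0, 0, -0.2, 0, 0, 0, 1, 0, 0, 0, 0, 0, 0, 1, 0, 0, 0, 0, 0, 0, 1, 0, 0, 0, 0, 0, 0, 1, 0, 0, 0, 0, 0, 0, 1])

```text
time: 16.12
tool_pos: [539.7, -205.4, 213.2]
tcp_rot: [3.141, -0.004, 3.044]
contact_force: [1.1, -0.5, -1.7]
grip_width: 64.2
```

```bash
python3 look.py s16; python3 -c "
from h import *
im=cv2.imread('pics/s16.png')
a=cv2.resize(im[110:205,230:310],None,fx=6,fy=6,interpolation=cv2.INTER_CUBIC)
cv2.imwrite('pics/s16c.png',np.clip((a.astype(float)-30)*1.4,0,255).astype(np.uint8))
t=capture('top');cv2.imwrite('pics/t16.png',t[:,:,::-1])
o=get_obs();print(o['dq'].round(4),o['tool_pos'],o['tcp_rot'],o['grip_width'])"
```

```text
t 16.12 pos [ 539.7 -205.4  213.2] rot [ 3.1407 -0.0045  3.0442] w 64.2
rows 4 shift [-0.002  0.003  0.915] tot [-0.006  0.014  3.66 ]
turn tot [ 0.013 -0.064 -0.04 ]
[ 1.1 -0.5 -1.7]
[ 539.63866108 -205.32315054  213.10140489]
[-0.0019  0.0005 -0.0009  0.0002  0.0001 -0.0008] [ 539.63261706 -205.35216566  213.12511725] [ 3.14061342 -0.00465862  3.04416414] 64.1890288685382
```

View pics/s16c.png

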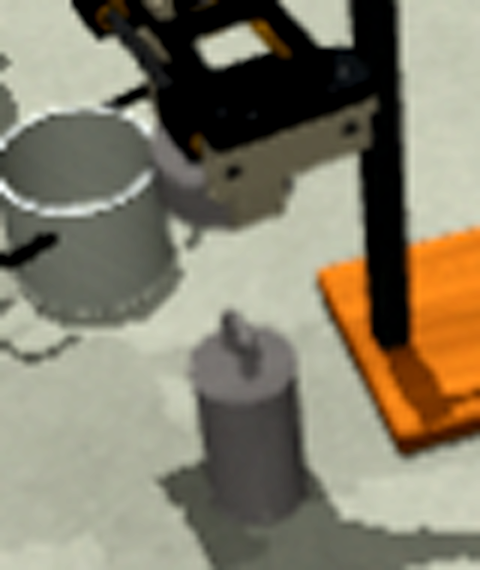

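View pics/s16.png

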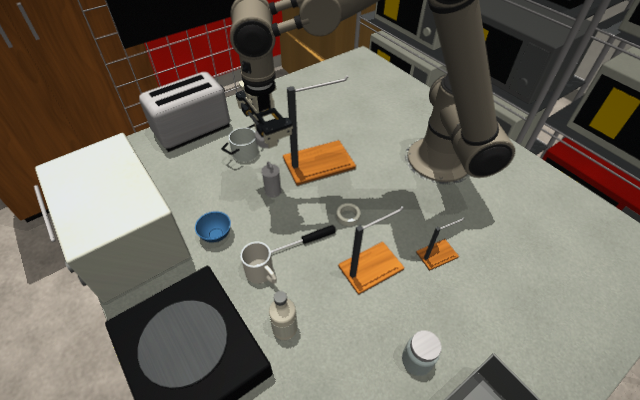

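```bash
python3 -c "
from h import *
a=cv2.cvtColor(cv2.imread('pics/scene0.png'),cv2.COLOR_BGR2GRAY);b=cv2.cvtColor(cv2.imread('pics/s16.png'),cv2.COLOR_BGR2GRAY)
for r in (182,186,190): print(r,a[r,260:284]);print('   ',b[r,260:284])
print(a[186:200,272]);print(b[186:200,272])
t=np.linspace(0,2*np.pi,720);k=np.c_[np.cos(t),np.sin(t),0*t]
print('flange top/bottom pred v',[proj('scene',np.array([540.3,-204.9,z])+27.5*k)[:,1].max().round(2) for z in(93,90)]); print(b[164:184,270])
"
```

```text
182 [154 158 154 120  65  69  72  74  74  75  76  78  77  75  75  73  71  68
  64  65 114 161 160 161]
    [150 154 150 118  70  74  76  78  79  80  81  81  80  78  78  79  76  71
  65  64 113 157 155 157]
186 [153 149 148 134  92  68  71  74  75  76  76  77  77  77  75  74  73  69
  66  61  93 143 161 161]
    [157 157 149 122  89  73  75  78  80  81  81  81  82  83  81  80  78  74
  69  62  92 141 157 157]
190 [148 147 147 148 122  67  70  73  75  75  76  77  79  78  76  74  73  70
  67  63  68 120 164 164]
    [ 88  87  87  86  81  72  75  77  79  81  81  83  84  82  81  80  79  75
  72  66  66  81  88 123]
[77 77 78 78 79 78 78 79 78 78 76 85 96 95]
[ 82  82  83  84  84  83  84  83  84  83  81  90 103  96]
flange top/bottom pred v [np.float64(177.36), np.float64(178.06)]
[119 119 113  89  71  80  85  87  94 108 111 111 104  88  80  80  81  80
  81  81]
```

```bash
python3 -c "
from plant import *
print(close_job()); print(get_obs()['time'])"
```

```text
the job is handed in; nothing more can be done
None
the job is handed in; nothing more can be done
```

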